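Free the jammed false bottom of the ice well

TASK

The perforated false bottom of the ice well has slipped off one of its two shoulders and is jammed slantwise, its raised end caught under the rim. Turn it level inside the well so that its ends come free, then lift it out and lay it flat, handle up, in the draining tray. Do not force it against the well, do not drop it, and leave the other things on the counter where they stand.

Things in the scene. Friction and masses are not known exactly. Their poses are not given: they have to be found in the camera images.
- ice_well: Counter-top ice well, a fixed open stainless box with a white liner, 195 (its x) by 330 (y) by 141 mm high, at the robot's left or right. Origin: centre of its underside, on the counter; z up. Cavity 165 (x) by 300 (y) mm, its floor 20 mm above the origin. At each y end a solid shoulder, 57 mm long in y and as wide as the cavity, rises to 82 mm above the origin.
- well_mouth (a point): Centre of the well's opening, at the rim's top, 141 mm above the counter; axes as the ice well's. The rim, 6 mm thick (underside 135 mm up), overhangs the cavity all round and leaves an opening of 142 (x) by 245 (y) mm, centred: 27.5 mm overhang at the y ends, 11.5 mm at the x sides. The false bottom normally lies level below it, across both shoulders.
- false_bottom: Loose perforated steel plate, 130 (its x) by 235 (y) by 5 mm, about 0.4 kg. Origin: centre of its underside; z: normal of its upper face. It starts slanted some 0.33 rad about its x: the -y end on the well's floor by the -y shoulder's face, the +y end up on the +y shoulder, its edge under the rim. While slanted it cannot come out; level, square and centred it passes the opening with 5 mm to spare.
- handle (a point): Centre of the grip bar of the handle in the middle of the false bottom: a straight flat-sided bar along the plate's x, 70 long, 12 thick (y) and 14 mm high, centred 48 mm above the plate's underside; 58 mm free between its two legs, 36 mm clear beneath it. Axes as the plate's.
- drain_tray: Shallow steel draining tray fixed to the counter on the other side from the ice well, 190 (its x) by 300 (y) by 19 mm high, inside 184 by 294 mm. Five ribs lie on its floor; the plate comes to lie on their tops, 8 mm above the counter. Origin: centre of its underside; z up.
- jug: Bystander: clear measuring jug with a handle, 92 mm wide, 135 mm high; origin under its centre.
- shaker: Bystander: steel shaker cup, 86 mm wide, 115 mm high; origin under its centre.
- pump_bottle: Bystander: white bottle with a pump head, 72 mm wide, 188 mm high; origin under its centre.
- ice_scoop: Bystander: aluminium ice scoop lying on the counter, about 200 by 60 by 38 mm; origin under the root of its handle.

How it is judged:
By the outcome, as a careful person would: the job done as asked, in the order asked, and still so for the second after the job is handed in, with the robot touching nothing.
It also fails if it takes over 48 s, if anything falls off the work surface, if the arm or the gripper's body presses on something with over 40 N, if the wrist force passes 120 N, or if a joint passes its speed limit or range.

ROBOT

A 6-joint arm with a two-finger parallel gripper is mounted at the origin on the work surface. World frame = base frame: x ahead of the robot, y to its left, z up, the work surface at z = 0. Lengths are in m, angles in rad, forces in N, time in s.
With the tool pointing down it reaches from about 0.375 to 0.925 m from the base axis. Payload 5.7 kg.
Tool frame: the origin (TCP) lies at the very end of the fingers, on their centre line; the grasp point (between the pads) lies 19 mm behind it (arm.grip_point_offset is the distance from the TCP to the grasp point, in m); z points along the fingers, y is the direction in which the jaws open and shut (so a half turn about z gives the same grasp; the last joint's range is limited). The gripper opens to 85 mm and grips with 20 to 120 N. Pads are 22 mm wide; open, the fingers measure 114 mm over their backs; the gripper's body (76 mm by 85 mm) begins 54 mm behind the grasp point. The pads swing forward as they close: fully open they stand 13 mm farther back than shut.
Start: joints at [1.047, 0.359, 1.51, -0, 1.272, -0.115], TCP at [0.238, 0.551, 0.194] pointing down, gripper open.
Joint ranges: [-2.97, 2.97], [-1.01, 2.36], [0.21, 2.38], [-0.96, 4.11], [0.2, 2.71], [-2.98, 2.98]. Speed limits (rad/s): [2.39, 2.39, 3.14, 3.14, 3.14, 3.14].

INTERFACE

Orientations are given as a unit quaternion [w, x, y, z].
In Python, from workcell import monitor, vision, ticket, arm gives the robot as it stands. The module is installed in compiled form; this text tells all that it offers.
- The arm moves only by the tool drive_tool, never from a script. Its argument "rows" is a list that holds one entry, the list of rows, each a list of 7 numbers: the shift along the tool's x, y, z in mm, then the turn, a rotation vector about the tool's x, y, z in rad, then the closure in counts, from 0 (fully open) to 255 (shut). A call has 1 to 5 rows; each row is the pose to reach, as a shift and turn from the pose commanded when the call began, along the tool's axes at that moment; what a row does not reach only later rows make up. A row lasts 1/8 s, in which the tool goes at most 62.5 mm and 10.7 degrees, less where a joint would pass 70% of its speed; a pose out of reach is approached as far as the arm can. A call with a gripper value outside its range is refused whole. The fingers move at their own pace and stop on an object; the grip force is fixed at half the most. Time passes only in rows, so rows that repeat a pose let the fingers close. It gives the time, the measured TCP pose, the force and the opening at its end, in the units of the state.
- monitor.get_obs(): the state, without advancing time (a new reading comes with each control period).
- vision.grab_frame(name): name is "side" or "top"; returns the picture (480x640x3 uint8, red, green, blue); there is no depth.
- vision.camera_params(name): a dict with "fx", "fy", "cx", "cy" (pixels), "k1" (the pictures are not rectified: a ray, as slopes to the right and down, at radius r is drawn at 1 + k1 r^2 times it, then the intrinsics apply), "extrinsics" (4x4, takes a point from world to camera coordinates). Camera axes: x right, y down, z forward; pixel columns grow to the right and rows downward; lengths in m; the calibration is good to about 2 mm. A picture is of the moment at which its call begins. camera_params takes no time and is no camera call.
- ticket.finish_job(): hands the job in, once; it reports no verdict.
The state is a dict: "time_s": time; "joints": joint angles; "dq": joint speeds; "effort": joint torques, N m; "tool_pos": TCP position; "orientation": TCP orientation; "ft_force": force on the tool from outside, world axes, zero at the start; "wrist_torque": the same for the moment, N m; "width": finger opening in m.
Only numpy, scipy, OpenCV 4.12 (cv2) and the standard library are available. Lean on these libraries where they do the work, as an engineer would, in place of code of your own. Each camera call takes 0.05 s, during which the arm holds its last target.

## Working session

There is one attempt and no reset: what is moved stays moved. The work goes in short steps, Python scripts to look and compute and a tool call to move; the robot and the scene stay as the last step left them, time stands still between calls to the robot, and variables do not carry over. Pictures are saved under pics/ and viewed, and the job is handed in when it is done.

Besides the shell and the picture viewer there is one more tool, called after "Emit:" as name(argument=value, ...), one argument or row to a line, values as JSON. drive_tool: Moves the arm, as the interface text tells. Its arguments: {"type":"object","properties":{"rows":{"type":"array"}},"required":["rows"]}

```bash
mkdir -p pics; ls; python3 - <<'E'
from workcell import monitor, vision, ticket, arm
import cv2
print(monitor.get_obs()); print(arm.grip_point_offset)
for n in ("side","top"):
    cv2.imwrite(f"pics/{n}0.png",vision.grab_frame(n)[:,:,::-1]); print(vision.camera_params(n))
E
```

```text
pics
{'time_s': 0.0, 'joints': array([ 1.04688759e+00,  3.59497431e-01,  1.51145217e+00,  3.63504348e-05,
        1.27249365e+00, -1.15095713e-01]), 'dq': array([-3.05754400e-05, -8.70210636e-04,  6.72900160e-04, -2.02658472e-03,
        1.12043854e-03, -5.84067049e-06]), 'effort': array([ 5.56569175e-04, -5.27634358e+01, -2.78617215e+01, -9.62100535e-05,
        1.30849821e-02, -3.85043302e-05]), 'tool_pos': array([0.2381234 , 0.54990129, 0.19305065]), 'orientation': array([-3.07119137e-04,  2.02991222e-01,  9.79180120e-01, -8.73015126e-04]), 'ft_force': array([ 0.1602329 ,  0.79550532, -0.36491269]), 'wrist_torque': array([0.00945718, 0.00666813, 0.0233592 ]), 'width': 0.08486351675169782}
0.0187
{'fx': 475.05164624193236, 'fy': 475.05164624193236, 'cx': 320.1789295884383, 'cy': 239.54939314737265, 'k1': -0.10375155778101582, 'extrinsics': array([[-0.96190309, -0.27262063, -0.02050467,  0.59337515],
       [-0.11710167,  0.47862522, -0.87017532,  0.16244214],
       [ 0.2470418 , -0.8346232 , -0.49231541,  0.83552088],
       [ 0.        ,  0.        ,  0.        ,  1.        ]])}
{'fx': 458.9722617536522, 'fy': 458.9722617536522, 'cx': 323.53110785341966, 'cy': 241.27725529912942, 'k1': -0.10044710543347296, 'extrinsics': array([[-0.1125359 , -0.99362951,  0.0060057 ,  0.05067774],
       [-0.96894654,  0.10839708, -0.22224465,  0.63196271],
       [ 0.22017784, -0.0308297 , -0.97497243,  0.79601995],
       [ 0.        ,  0.        ,  0.        ,  1.        ]])}
```

View pics/top0.png

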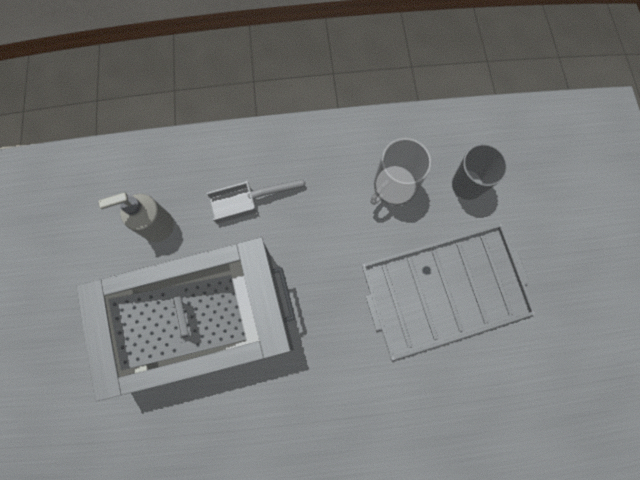

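View pics/side0.png

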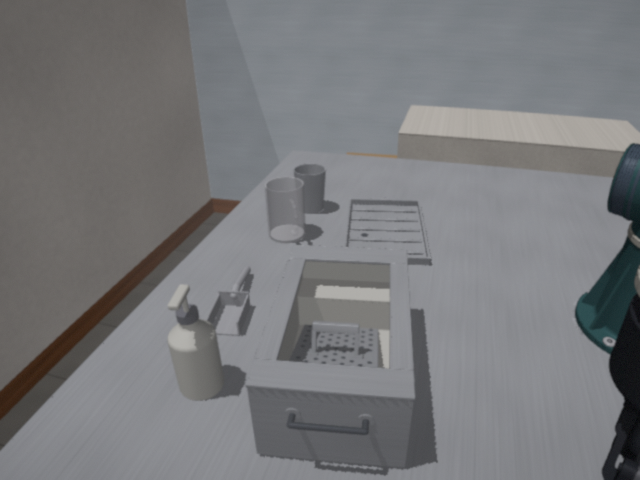

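```bash
cat > h.py <<'E'
import numpy as np, cv2
from workcell import vision
from scipy.optimize import least_squares
from scipy.spatial.transform import Rotation as R
P={n:vision.camera_params(n) for n in("side","top")}
def cam(n):
    p=P[n];K=np.array([[p["fx"],0,p["cx"]],[0,p["fy"],p["cy"]],[0,0,1.]])
    return K,np.array([p["k1"],0,0,0,0.]),np.array(p["extrinsics"])
def proj(n,X):
    K,d,E=cam(n);r=cv2.Rodrigues(E[:3,:3])[0]
    return cv2.projectPoints(np.asarray(X,float).reshape(-1,3),r,E[:3,3],K,d)[0][:,0]
def ray(n,uv):
    K,d,E=cam(n);q=cv2.undistortPoints(np.array(uv,float).reshape(-1,1,2),K,d)[:,0]
    D=np.c_[q,np.ones(len(q))]@E[:3,:3]; return -E[:3,:3].T@E[:3,3],D
def atz(n,uv,z):
    c,D=ray(n,uv); return c+D*((z-c[2])/D[:,2])[:,None]
def grab(n,name,box=None,s=1,over=None):
    im=vision.grab_frame(n)[:,:,::-1].copy(); cv2.imwrite(f"pics/{name}_raw.png",im); crop(name+"_raw",name,box,s)
def crop(src,name,box,s,lines=(),n=None):
    im=cv2.imread(f"pics/{src}.png")
    x0,y0,x1,y1=box or (0,0,640,480)
    c=cv2.resize(im[y0:y1,x0:x1],None,fx=s,fy=s,interpolation=cv2.INTER_CUBIC)
    for L,col in lines:
        q=((proj(n,L)+.5-[x0,y0])*s-.5).round().astype(int)
        cv2.polylines(c,[q.reshape(-1,1,2)],False,col,1,cv2.LINE_AA)
    cv2.imwrite(f"pics/{name}.png",c)
E
python3 - <<'E'
from h import *
crop("top0","t_well",(70,230,310,410),3.3,)
crop("side0","s_well",(230,240,430,470),2.6)
crop("top0","t_tray",(350,210,550,370),4)
E
```

```text
(no output)
```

View pics/t_well.png

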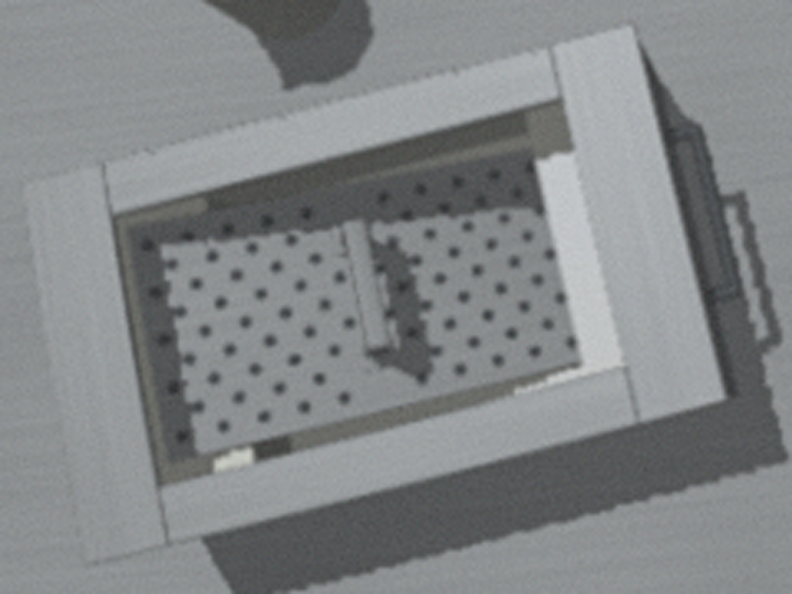

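View pics/s_well.png

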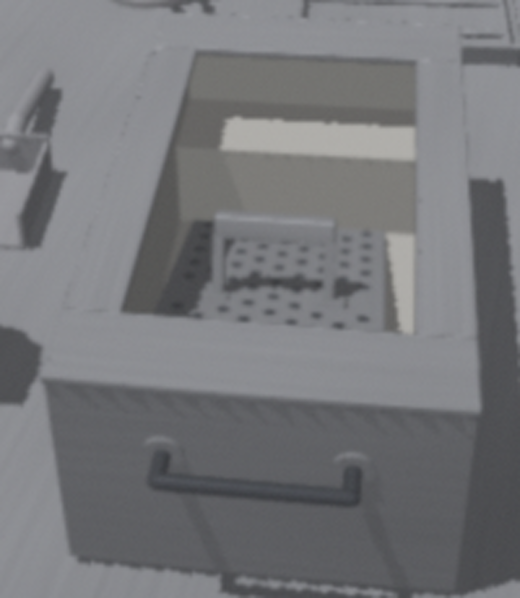

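View pics/t_tray.png

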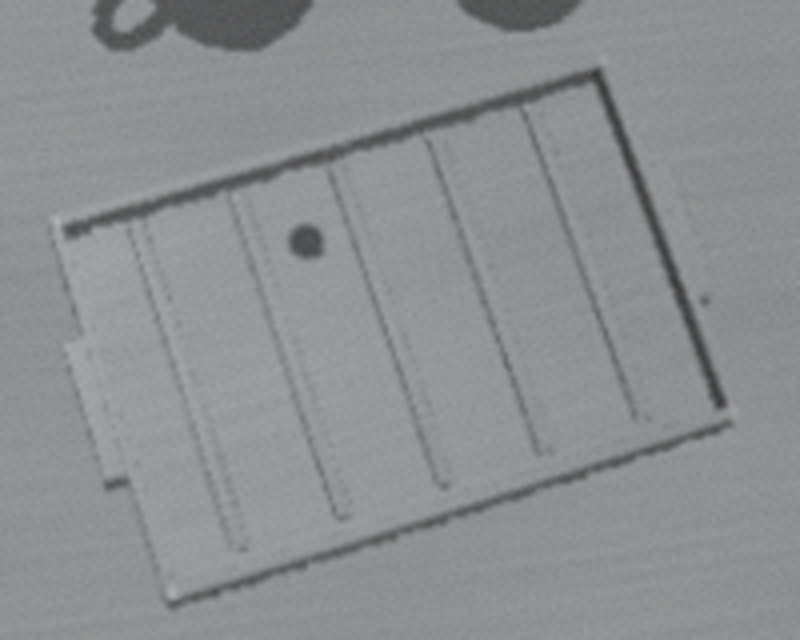

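```bash
cat > fit.py <<'E'
from h import *
T=lambda a,s,o:(np.array(a,float)+.5)/s-.5+o
# well
to=T([(95,563),(25,185),(632,25),(727,400)],3.3,[70,230])   # (-x,+y),(+x,+y),(+x,-y),(-x,-y) outer, z .141
ti=T([(163,487),(113,215),(562,98),(622,367)],3.3,[70,230])
si=T([(415,333),(122,312),(195,50),(416,62)],2.6,[230,240])
so=T([(480,412),(48,378)],2.6,[230,240])
def rect(a,b,z): return np.array([(-a/2,b/2,z),(a/2,b/2,z),(a/2,-b/2,z),(-a/2,-b/2,z)])
def tf(p,X): return R.from_euler('z',p[2]).apply(X)+[p[0],p[1],0]
O=rect(.195,.33,.141);I=rect(.142,.245,.141)
print("rim world via top z=.141\n",atz("top",to,.141).round(4)[:,:2],"\n",atz("top",ti,.141).round(4)[:,:2],"\nside\n",atz("side",si,.141).round(4)[:,:2],atz("side",so,.141).round(4)[:,:2])
def res(p,w=(1,1)): return np.r_[w[0]*(proj("top",tf(p,O))-to).ravel(),w[0]*(proj("top",tf(p,I))-ti).ravel(),w[1]*(proj("side",tf(p,I))-si).ravel(),w[1]*(proj("side",tf(p,O))[:2]-so).ravel()]
for w in((1,0),(0,1),(1,1)):
    s=least_squares(res,[.45,.3,.2],args=(w,),loss='soft_l1'); print("well",w,s.x.round(4),"rms",np.sqrt((np.array(res(s.x,w))**2).mean()).round(2))
W=s.x
# tray
tt=T([(167,605),(53,222),(600,68),(735,422)],4,[350,210])
print(atz("top",tt,.019).round(4)[:,:2])
TO=rect(.19,.30,.019)
s=least_squares(lambda p:(proj("top",tf(p,TO))-tt).ravel(),[.5,-.2,.2],loss='soft_l1');TR=s.x;print("tray",TR.round(4),s.fun.round(1))
np.savez("fit.npz",W=W,TR=TR)
E
python3 fit.py
```

```text
rim world via top z=.141
 [[0.3902 0.384 ]
 [0.5866 0.4177]
 [0.6371 0.0888]
 [0.4395 0.0579]] 
 [[0.4249 0.3467]
 [0.5658 0.3692]
 [0.6021 0.1284]
 [0.4614 0.1089]] 
side
 [[0.426  0.3508]
 [0.5656 0.3722]
 [0.6034 0.1331]
 [0.462  0.1131]] [[0.3907 0.3921]
 [0.5835 0.4216]]
well (1, 0) [0.5134 0.2375 0.1524] rms 0.73
well (0, 1) [0.5136 0.2428 0.157 ] rms 0.55
well (1, 1) [0.5137 0.2396 0.1521] rms 1.33
[[ 0.3981 -0.1244]
 [ 0.5885 -0.0941]
 [ 0.6358 -0.3854]
 [ 0.4495 -0.4194]]
tray [ 0.5178 -0.256   0.1681] [-0.3 -0.5 -0.8  1.1  1.2 -0.5  0.2  0.1]
```

```bash
python3 - <<'E'
from h import *
crop("top0","t_h",(155,280,265,360),7)
crop("side0","s_h",(285,310,395,375),7)
E
```

```text
(no output)
```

View pics/t_h.png

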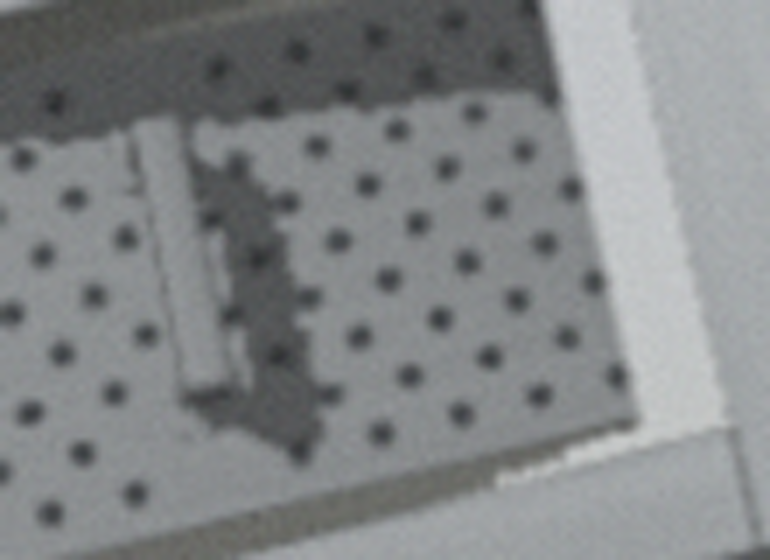

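View pics/s_h.png

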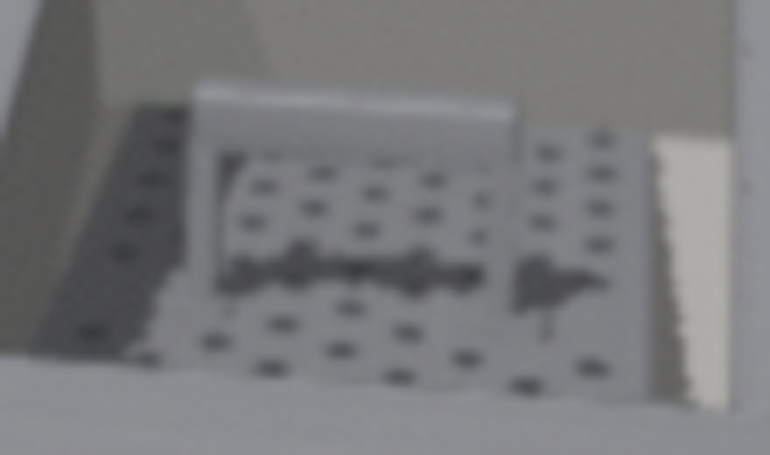

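```bash
cat > fitp.py <<'E'
from h import *
from fit import T,tf,res
Wc={n:least_squares(res,[.5,.24,.15],args=(w,),loss='soft_l1').x for n,w in(("top",(1,0)),("side",(0,1)))}
t=T([(135,127),(180,122),(230,383),(185,390)],7,[155,280])
tl=T([(60,553),(635,420)],7,[155,280])
s=T([(197,82),(513,100),(220,152),(515,165)],7,[285,310]) # far top +x, far top -x, near bottom +x, near bottom -x
sc=T([(650,133),(130,103)],7,[285,310])
H=np.array([(.035,.006,.055),(.035,-.006,.055),(-.035,-.006,.055),(-.035,.006,.055)])
Hs=np.array([(.035,-.006,.055),(-.035,-.006,.055),(.035,.006,.041),(-.035,.006,.041)])
C=np.array([(-.065,-.1175,.005),(.065,-.1175,.005)])
L=np.array([(-.065,-.05,.005),(-.065,.08,.005)])
def pl(p,X): return (R.from_euler('z',p[3])*R.from_euler('x',p[4])).apply(X)+p[:3]
def r2(p):
    a=proj("top",tf(Wc["top"],pl(p,H)))-t; b=proj("side",tf(Wc["side"],pl(p,Hs)))-s; c=proj("side",tf(Wc["side"],pl(p,C)))-sc
    d=tl[1]-tl[0];n=np.array([-d[1],d[0]])/np.hypot(*d); l=(proj("top",tf(Wc["top"],pl(p,L)))-tl[0])@n
    return np.r_[a.ravel(),b.ravel(),c.ravel(),l]
if __name__=="__main__":
    q=least_squares(r2,[0,.018,.058,0,.33],loss='soft_l1');p=q.x
    print("plate in well x y z yaw pitch",p.round(4));print(r2(p).round(1))
    print("low edge underside",pl(p,[[0,-.1175,0]]).round(4),"high",pl(p,[[0,.1175,0]]).round(4),"handle",pl(p,[[0,0,.048]]).round(4))
    for n in Wc: print(n,"handle world",tf(Wc[n],pl(p,[[0,0,.048]])).round(4))
    np.save("plate.npy",p)
E
python3 fitp.py | tail -9
```

```text
[ 0.6358 -0.3854]
 [ 0.4495 -0.4194]]
tray [ 0.5178 -0.256   0.1681] [-0.3 -0.5 -0.8  1.1  1.2 -0.5  0.2  0.1]
plate in well x y z yaw pitch [7.900e-03 2.400e-02 6.020e-02 1.000e-04 3.317e-01]
[-0.7 -1.1 -0.3 -1.8  0.7 -0.3  0.2  0.3 -0.4 -1.   1.2 -0.8 -4.9  0.7
  0.3  1.8  0.5  0.1  0.4 -0.   0.3  1.1]
low edge underside [[ 0.0079 -0.0871  0.0219]] high [[0.0079 0.1351 0.0985]] handle [[0.0079 0.0084 0.1056]]
top handle world [[0.5199 0.247  0.1056]]
side handle world [[0.5201 0.2523 0.1056]]
```

```bash
cat > mv.py <<'E'
from h import *
from workcell import monitor
def obs():
    o=monitor.get_obs(); q=np.array(o["orientation"]); return o,np.array(o["tool_pos"]),R.from_quat(np.r_[q[1:],q[0]])
def plan(yaw,pitch,grip,back=0,off=.0187):
    """tool with y along plate y; plate yaw(world),pitch; grip point world; back = retreat along tool axis"""
    Rp=R.from_euler('z',yaw)*R.from_euler('x',pitch)
    Rt=Rp*R.from_euler('x',np.pi)   # x same, y flipped, z down
    o,p,r=obs()
    c=[Rt, Rt*R.from_euler('z',np.pi)]
    Rt=min(c,key=lambda Q:(r.inv()*Q).magnitude())
    z=Rt.apply([0,0,1]); tcp=np.array(grip)+z*(off-back)
    print("t",round(o["time_s"],2),"tcp",p.round(4),"width",round(o["width"],4),"F",np.round(o["ft_force"],1),"q",np.round(o["joints"],2))
    print("target tcp",tcp.round(4),"shift mm",(r.inv().apply(tcp-p)*1e3).round(1),"rotvec",(r.inv()*Rt).as_rotvec().round(4))
E
python3 - <<'E'
from mv import *
plan(.153,.3317,[.520,.2497,.104],back=.09)
print(atz("top",[[135,235]],0), atz("top",[[400,200]],0))
E
```

```text
t 0.1 tcp [0.2382 0.55   0.1931] width 0.0856 F [-0.  -0.4  0.7] q [ 1.05  0.36  1.51  0.    1.27 -0.12]
target tcp [0.5235 0.2268 0.1714] shift mm [-390.3 -183.1   21.9] rotvec [-0.3245  0.0925 -0.5567]
[[0.70674375 0.36664694 0.        ]] [[ 0.72018997 -0.19220697  0.        ]]
```

Emit:
drive_tool(
  rows=[
    [[-60,-30,-20,0,0,-0.14,0],[-120,-58,-20,-0.08,0.02,-0.28,0],[-180,-85,-20,-0.16,0.04,-0.4,0],[-240,-113,-20,-0.24,0.07,-0.5,0],[-290,-136,-15,-0.32,0.09,-0.557,0]],
  ],
)

```text
time_s: 0.72
tool_pos: [0.4079, 0.3587, 0.2111]
orientation: [-0.014, -0.066, 0.986, 0.15]
ft_force: [1.1, 0.1, -0.3]
width: 0.0854
```

```bash
python3 - <<'E'
from mv import *
plan(.153,.3317,[.520,.2497,.104],back=.09)
E
```

```text
t 0.72 tcp [0.4079 0.3587 0.2111] width 0.0854 F [ 1.1  0.1 -0.3] q [ 0.37  0.2   1.74  0.32  1.15 -1.46]
target tcp [0.5235 0.2268 0.1714] shift mm [ -97.3 -151.2   -6.2] rotvec [-0.0301 -0.0011 -0.0203]
```

Emit:
drive_tool(
  rows=[
    [[-45,-60,0,0,0,0,0],[-70,-115,0,0,0,0,0],[-80,-128,0,0,0,0,0],[-80,-128,0,0,0,0,0],[-80,-128,0,0,0,0,0]],
  ],
)

```text
time_s: 1.35
tool_pos: [0.5011, 0.249, 0.1722]
orientation: [-0.015, -0.064, 0.987, 0.148]
ft_force: [-0.0, 0.2, 0.5]
width: 0.0855
```

```bash
python3 - <<'E'
from mv import *
plan(.153,.3317,[.520,.2497,.104],back=.09)
grab("top","t1",(70,150,330,410),3)
grab("side","s1",(200,160,460,470),2.5)
E
```

```text
t 1.35 tcp [0.5011 0.249  0.1722] width 0.0855 F [-0.   0.2  0.5] q [ 0.12  0.31  1.7   0.33  1.17 -1.72]
target tcp [0.5235 0.2268 0.1714] shift mm [-19.3 -24.1  -6.9] rotvec [-0.0326 -0.0034 -0.0242]
```

View pics/t1.png

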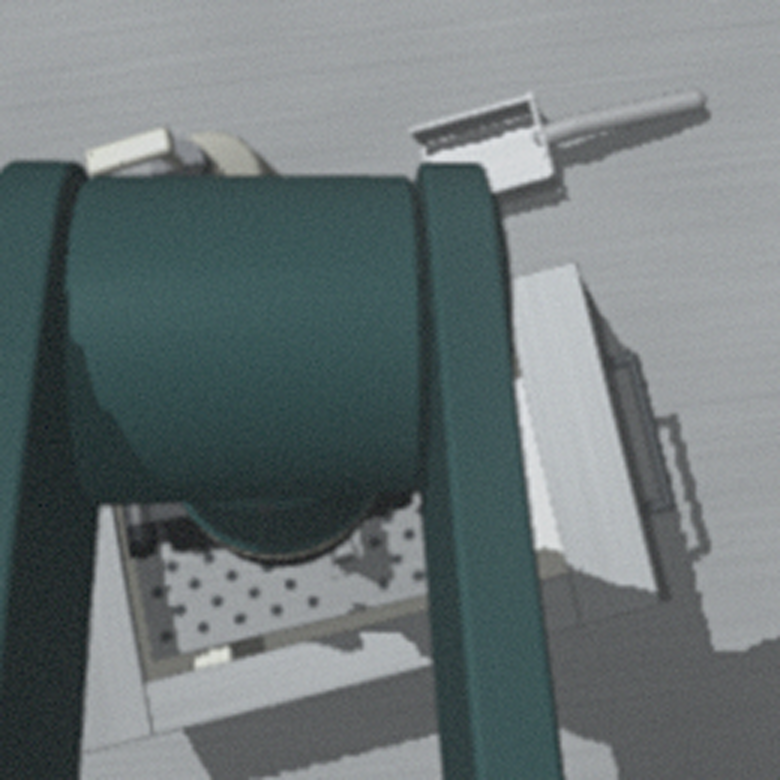

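View pics/s1.png

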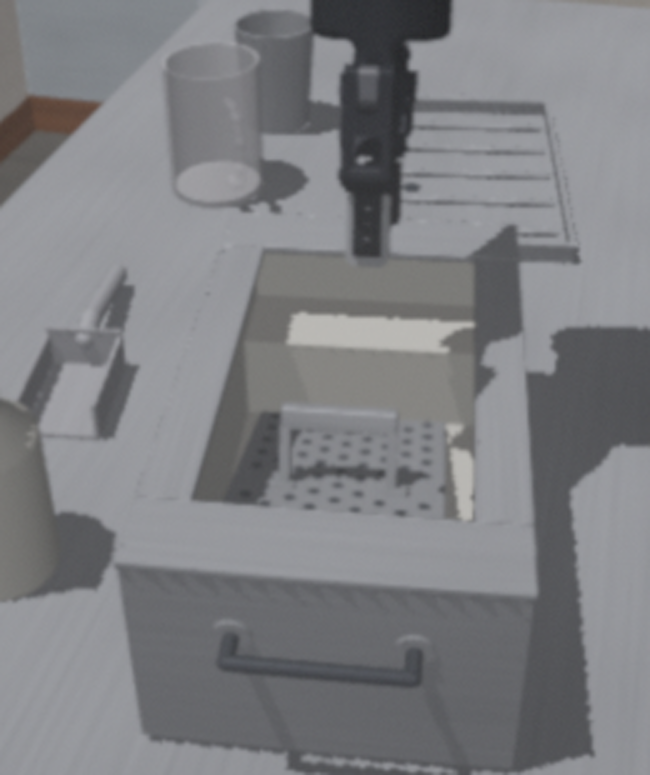

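Emit:
drive_tool(
  rows=[
    [[-19,-24,-7,-0.033,-0.003,-0.024,0],[-19,-24,-7,-0.033,-0.003,-0.024,0],[-19,-24,-7,-0.033,-0.003,-0.024,0]],
  ],
)

```text
time_s: 1.82
tool_pos: [0.5232, 0.2271, 0.1719]
orientation: [-0.013, -0.076, 0.983, 0.165]
ft_force: [0.4, 0.5, -0.2]
width: 0.0852
```

```bash
python3 - <<'E'
from mv import *
plan(.153,.3317,[.520,.2497,.104],back=.09)
o,p,r=obs()
grab("side","s2",(320,160,420,310),5)
def show(pts):
    X=p+r.apply(np.array(pts)); print(r.as_matrix()[:,1].round(2)); return proj("side",X)
for sy in(1,-1):
    q=show([(-.011,sy*.057,-.013),(.011,sy*.057,-.013),(-.011,sy*.043,-.013),(.011,sy*.043,-.013)])
    print(sy,q.round(1),"crop",((q+.5-[320,160])*5-.5).round(0))
E
```

```text
t 1.82 tcp [0.5232 0.2271 0.1719] width 0.0852 F [ 0.4  0.5 -0.2] q [ 0.05  0.34  1.67  0.36  1.2  -1.82]
target tcp [0.5235 0.2268 0.1714] shift mm [-0.3 -0.5  0.3] rotvec [ 0.0001 -0.      0.0004]
[-0.14  0.93  0.33]
1 [[325.5 282.5]
 [341.9 283.4]
 [326.6 279.7]
 [342.7 280.6]] crop [[ 29. 614.]
 [111. 619.]
 [ 35. 601.]
 [116. 605.]]
[-0.14  0.93  0.33]
-1 [[333.6 263. ]
 [347.6 263.6]
 [332.7 265. ]
 [347.  265.7]] crop [[ 70. 517.]
 [140. 520.]
 [ 66. 527.]
 [137. 531.]]
```

View pics/s2.png

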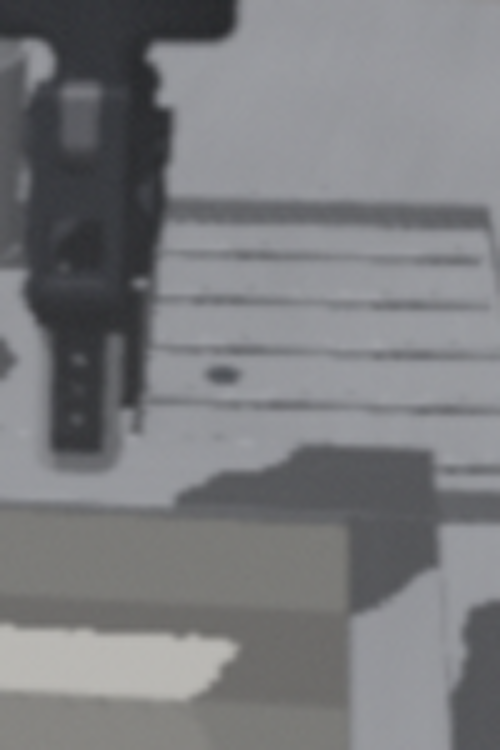

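```bash
python3 - <<'E'
from mv import *
o,p,r=obs()
X=lambda a:p+r.apply(np.array(a,float))
B=(60,60,255)
L=[(X([(0,0,-.15),(0,0,0)]),(0,0,255)),(X([(0,-.05,0),(0,.05,0)]),(0,255,0)),(X([(-.03,0,0),(.03,0,0)]),(255,0,0))]
crop("s2_raw","s2o",(200,60,460,330),2.3,L,"side")
print(p,r.as_matrix().round(3))
c,D=ray("side",[[336.8,253]])
for y in(.2,.24,.28,.3): print(c+D[0]*(y-c[1])/D[0][1])
E
```

```text
[0.52305451 0.22719358 0.17189225] [[-0.988 -0.145 -0.05 ]
 [-0.153  0.934  0.322]
 [-0.     0.326 -0.945]]
[0.53041132 0.2        0.20252626]
[0.5202952  0.24       0.22745622]
[0.51017909 0.28       0.25238618]
[0.50512103 0.3        0.26485116]
```

View pics/s2o.png

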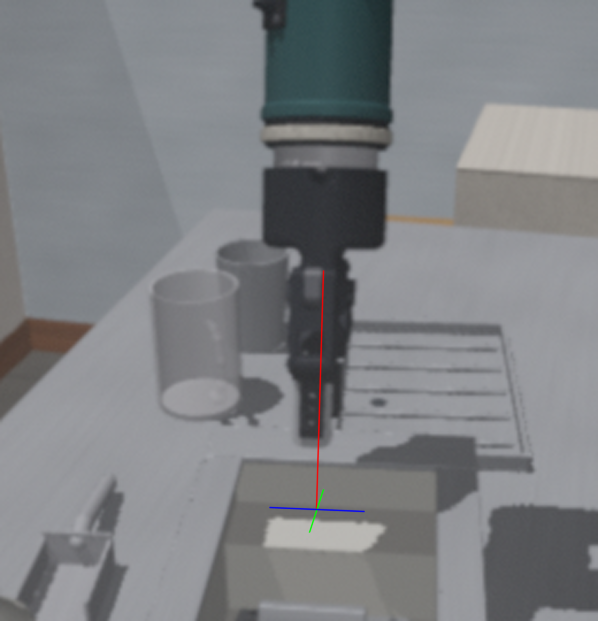

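```bash
python3 - <<'E'
import cv2,numpy as np
im=cv2.imread("pics/s2_raw.png")[200:300,310:400]
im=cv2.resize(im,None,fx=6,fy=6,interpolation=cv2.INTER_CUBIC)
cl=cv2.createCLAHE(4,(4,4)); im=cv2.merge([cl.apply(c) for c in cv2.split(im)])
cv2.imwrite("pics/s2e.png",im)
E
```

```text
(no output)
```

View pics/s2e.png

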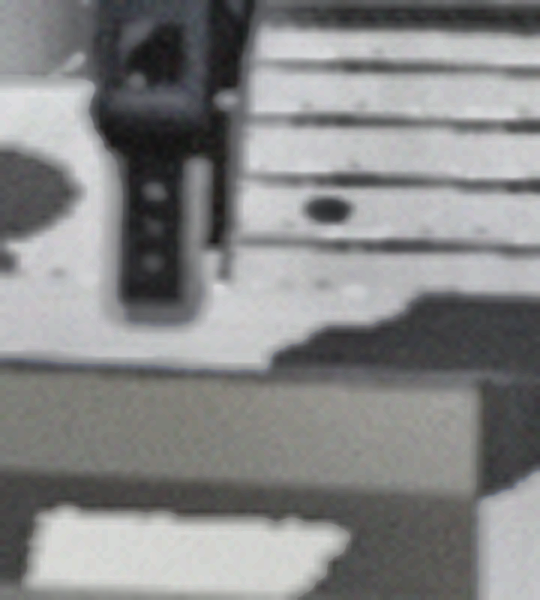

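Emit:
drive_tool(
  rows=[
    [[0,0,0,0,0,0,255],[0,0,0,0,0,0,255],[0,0,0,0,0,0,255],[0,0,0,0,0,0,255],[0,0,0,0,0,0,255]],
  ],
)

```text
time_s: 2.5
tool_pos: [0.524, 0.2263, 0.1717]
orientation: [-0.012, -0.075, 0.983, 0.165]
ft_force: [0.1, 0.1, 0.1]
width: 0.0003
```

```bash
python3 - <<'E'
from mv import *
plan(.153,.3317,[.520,.2497,.104],back=.09)
o,p,r=obs()
X=lambda a:p+r.apply(np.array(a,float))
grab("side","s3",(200,60,460,330),2.3)
L=[(X([(0,0,-.073),(0,0,0)]),(0,0,255)),(X([(0,-.05,0),(0,.05,0)]),(0,255,0)),(X([(-.011,0,0),(.011,0,0)]),(255,0,0))]
crop("s3_raw","s3o",(270,160,400,310),5,L,"side")
E
```

```text
t 2.5 tcp [0.524  0.2263 0.1717] width 0.0003 F [0.1 0.1 0.1] q [ 0.05  0.34  1.67  0.36  1.2  -1.82]
target tcp [0.5235 0.2268 0.1714] shift mm [0.4 0.4 0.4] rotvec [-0.      0.0006 -0.    ]
```

View pics/s3o.png

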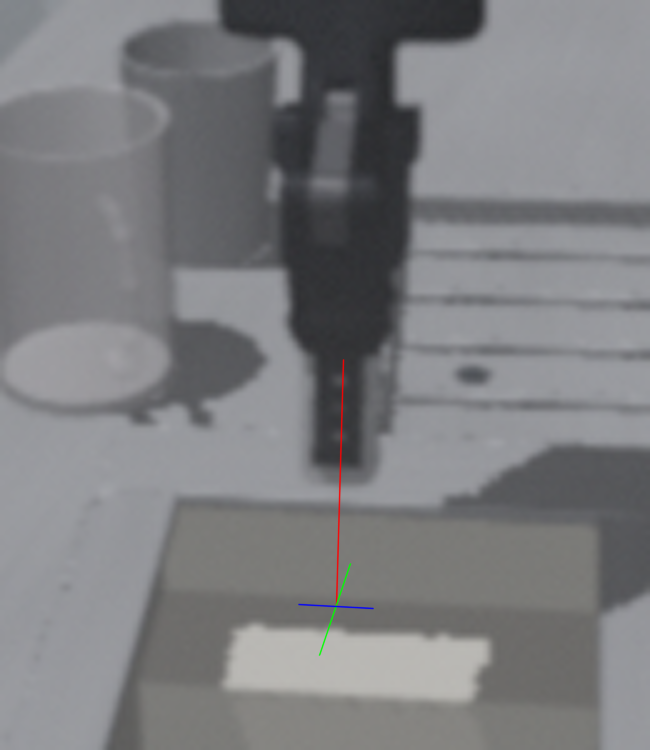

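Emit:
drive_tool(
  rows=[
    [[0,0,0,0.17,0,0,255],[0,0,0,0.33,0,0,255],[0,0,0,0.33,0,0,0],[0,0,0,0.33,0,0,0]],
  ],
)

```text
time_s: 3.05
tool_pos: [0.5235, 0.2264, 0.1714]
orientation: [-0.0, -0.077, 0.997, 0.002]
ft_force: [1.1, -0.7, -0.2]
width: 0.0356
```

```bash
python3 - <<'E'
from mv import *
plan(.153,.3317,[.520,.2497,.104],back=.09)
o,p,r=obs()
print(r.as_matrix().round(3))
X=lambda a:p+r.apply(np.array(a,float))
grab("side","s4",(200,60,460,330),2.3)
L=[(X([(0,0,-.073),(0,0,0)]),(0,0,255)),(X([(0,-.05,0),(0,.05,0)]),(0,255,0)),(X([(-.011,0,0),(.011,0,0)]),(255,0,0))]
crop("s4_raw","s4o",(270,160,400,310),5,L,"side")
E
```

```text
t 3.05 tcp [0.5235 0.2264 0.1714] width 0.0356 F [ 1.1 -0.7 -0.2] q [ 0.28  0.34  1.6   0.    1.2  -1.44]
target tcp [0.5235 0.2268 0.1714] shift mm [-0.1  0.4 -0. ] rotvec [-0.3284 -0.0006  0.0007]
[[-0.988 -0.153 -0.001]
 [-0.153  0.988  0.003]
 [ 0.     0.003 -1.   ]]
```

View pics/s4o.png

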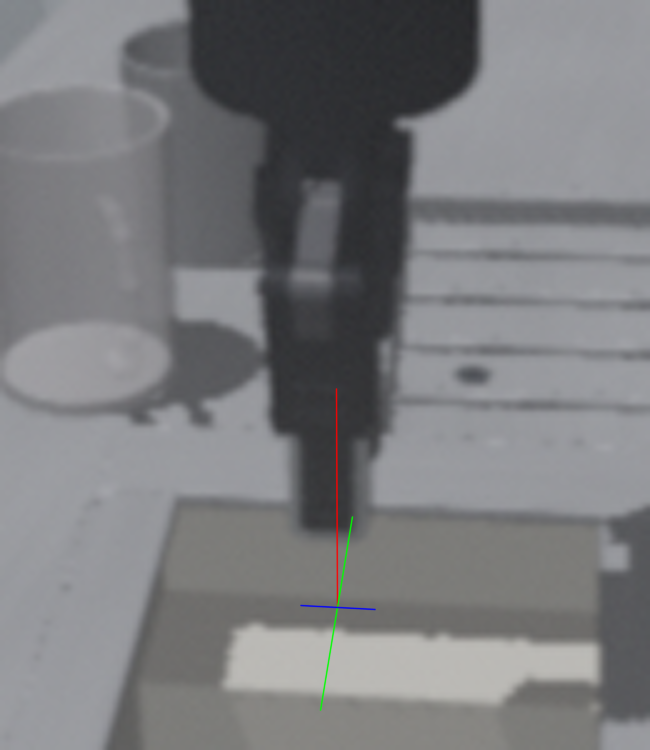

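```bash
python3 - <<'E'
from mv import *
y=.153
Rt=lambda th:(R.from_euler('z',y)*R.from_euler('x',th)*R.from_euler('x',np.pi)*R.from_euler('z',np.pi))
obsd=[(.3284,(.5232,.2271,.1719),.085,.013,[(336.5,253.2)],[(347,246.5)]),
(.3284,(.524,.2263,.1717),.0,.0,[(338.4,256.3)],[]),
(0.,(.5235,.2264,.1714),.0356,.004,[(336,266.9)],[(344.3,250.9)])]
print(Rt(.33).as_matrix().round(2))
for mode in("tool","world"):
  for t in(.007,.010,.014):
    def f(d):
        out=[]
        for th,p,w,b,n,fr in obsd:
            r=Rt(th)
            def pr(v): 
                v=np.array(v,float)
                X=np.array(p)+(r.apply(v+d) if mode=="tool" else r.apply(v)+d); return proj("side",X)[0]
            out+=list(pr((0,w/2+t,-b))-n[0])
            if fr: out+=list(pr((-.011,-w/2-t,-b))-fr[0]) if pr((-.011,0,0))[0]>pr((.011,0,0))[0] else list(pr((.011,-w/2-t,-b))-fr[0])
        return np.array(out)
    q=least_squares(f,[0,0,-.04]);print(mode,t,(q.x*1e3).round(1),"cost",q.cost.round(1),q.fun.round(1))
E
```

```text
[[-0.99 -0.14 -0.05]
 [-0.15  0.93  0.32]
 [-0.    0.32 -0.95]]
tool 0.007 [  0.4   0.7 -35.7] cost 20.3 [-1.4  2.7  1.2 -4.3 -1.2  1.8 -0.4  0.7  2.  -1.4]
tool 0.01 [  0.5   0.2 -35.8] cost 28.9 [-1.5  3.   1.4 -4.8 -1.3  2.1 -0.6  1.6  2.2 -2.7]
tool 0.014 [  0.5  -0.7 -35.9] cost 45.1 [-1.7  3.5  1.7 -5.5 -1.4  2.5 -0.7  2.8  2.5 -4.4]
world 0.007 [  39.3 -165.   -65.2] cost 18.8 [-0.5  3.6 -0.6 -0.7 -0.8  2.2  1.  -3.7  1.  -1.6]
world 0.01 [  51.7 -215.9  -96.9] cost 19.4 [-0.3  3.7 -0.9 -0.5 -0.7  2.2  1.1 -3.5  0.8 -2.1]
world 0.014 [  68.9 -287.1 -141.3] cost 20.7 [-0.1  3.9 -1.2 -0.3 -0.6  2.2  1.2 -3.4  0.6 -2.6]
```

```bash
python3 - <<'E'
from mv import *
plan(.153,.3317,[.520,.2505,.104],back=.036)
E
```

```text
t 3.1 tcp [0.5237 0.2256 0.1713] width 0.0431 F [ 0.6 -0.6  0.6] q [ 0.28  0.34  1.6   0.    1.2  -1.44]
target tcp [0.5209 0.2449 0.1204] shift mm [-0.2 19.4 51. ] rotvec [-0.3287 -0.0005 -0.0008]
```

Emit:
drive_tool(
  rows=[
    [[0,0,0,-0.17,0,0,0],[0,5,0,-0.329,0,0,0],[0,13,25,-0.329,0,0,0],[0,19,51,-0.329,0,0,0],[0,19,51,-0.329,0,0,0]],
  ],
)

```text
time_s: 3.72
tool_pos: [0.5197, 0.2434, 0.119]
orientation: [-0.014, -0.074, 0.984, 0.164]
ft_force: [-0.4, 0.8, 0.1]
width: 0.0854
```

```bash
python3 - <<'E'
from mv import *
plan(.153,.3317,[.520,.2505,.104],back=.036)
o,p,r=obs()
X=lambda a:p+r.apply(np.array(a,float))
grab("side","s5",(250,180,410,340),4.6)
E
```

```text
t 3.73 tcp [0.5197 0.2434 0.119 ] width 0.0854 F [-0.4  0.8  0.1] q [ 0.08  0.4   1.72  0.38  1.08 -1.83]
target tcp [0.5209 0.2449 0.1204] shift mm [-1.4  1.7 -0.9] rotvec [ 0.     -0.0028 -0.0041]
```

View pics/s5.png

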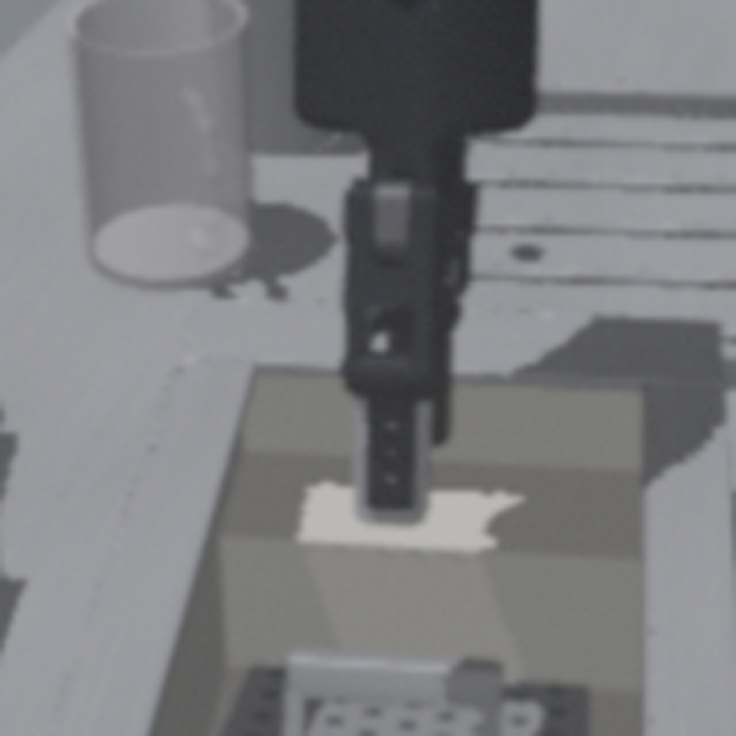

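Emit:
drive_tool(
  rows=[
    [[-1,2,15,0,-0.003,-0.004,0],[-1,2,30,0,-0.003,-0.004,0],[-1,2,44,0,-0.003,-0.004,0],[-1,2,44,0,-0.003,-0.004,0]],
  ],
)

```text
time_s: 4.28
tool_pos: [0.5183, 0.2617, 0.0784]
orientation: [-0.012, -0.077, 0.983, 0.164]
ft_force: [-0.6, -0.3, -0.4]
width: 0.0858
```

```bash
python3 - <<'E'
from mv import *
plan(.153,.3317,[.520,.2505,.104],back=.0)
grab("side","s6",(250,180,410,340),4.6)
E
```

```text
t 4.28 tcp [0.5183 0.2617 0.0784] width 0.0858 F [-0.6 -0.3 -0.4] q [ 0.11  0.46  1.76  0.4   0.98 -1.85]
target tcp [0.5191 0.2565 0.0863] shift mm [ 0.  -2.4 -9.2] rotvec [-0.0009  0.0007  0.004 ]
```

View pics/s6.png

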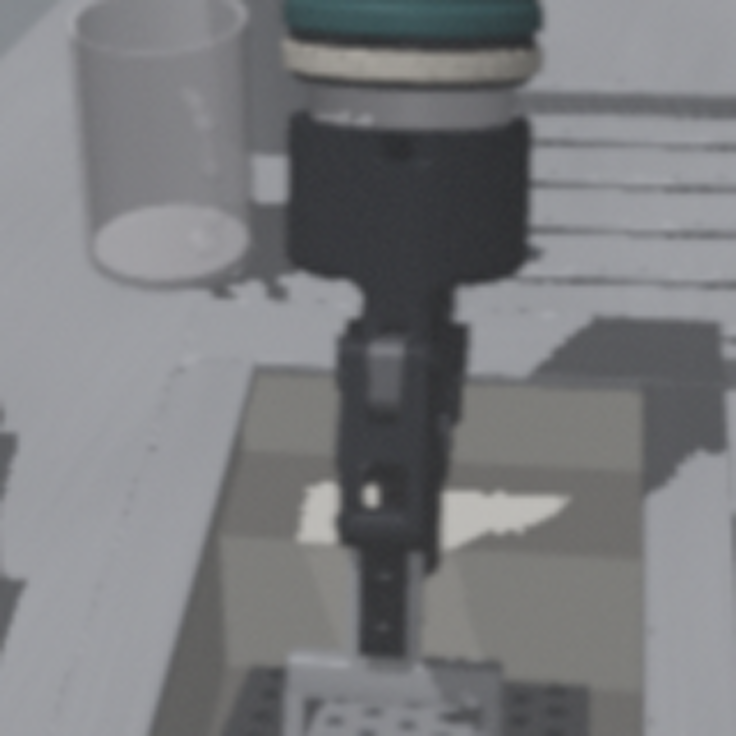

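```bash
python3 - <<'E'
from h import *
crop("s6_raw","s6z",(300,290,380,340),10)
E
```

```text
(no output)
```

View pics/s6z.png

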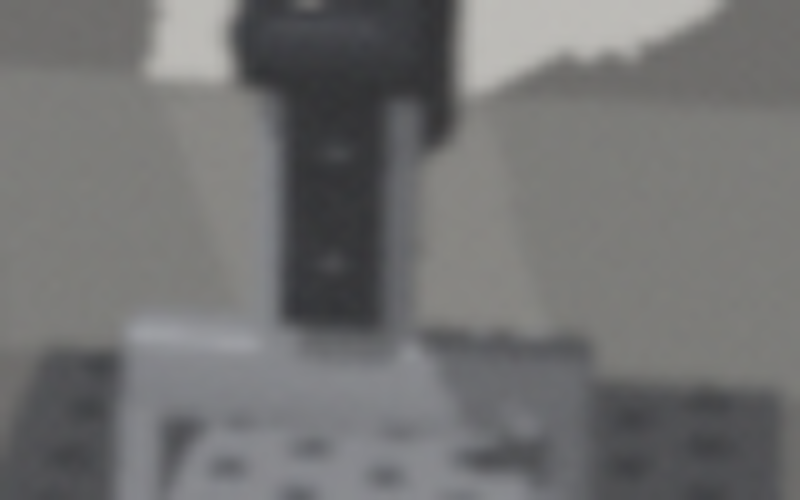

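Emit:
drive_tool(
  rows=[
    [[0,-2,8,0,0,0.004,0],[0,-2,16,0,0,0.004,0],[0,-2,16,0,0,0.004,0]],
  ],
)

```text
time_s: 4.7
tool_pos: [0.5186, 0.2646, 0.0633]
orientation: [-0.011, -0.075, 0.983, 0.164]
ft_force: [0.2, -1.2, 0.3]
width: 0.0856
```

```bash
python3 - <<'E'
from mv import *
plan(.153,.3317,[.520,.2505,.104],back=.0)
grab("side","s7",(290,270,390,345),8)
E
```

```text
t 4.7 tcp [0.5186 0.2646 0.0633] width 0.0856 F [ 0.2 -1.2  0.3] q [ 0.12  0.48  1.77  0.41  0.95 -1.86]
target tcp [0.5191 0.2565 0.0863] shift mm [  0.7  -0.2 -24.4] rotvec [-0.001   0.0023 -0.0003]
```

View pics/s7.png

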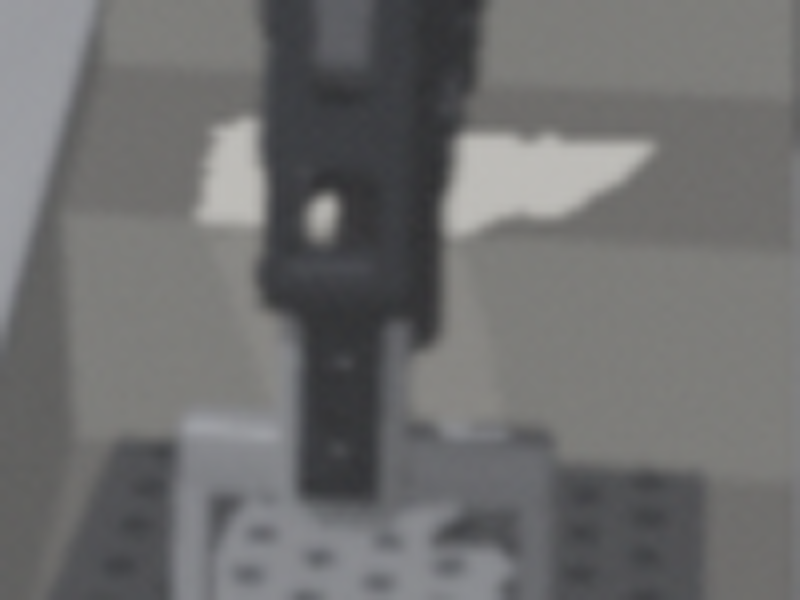

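Emit:
drive_tool(
  rows=[
    [[0,0,6,0,0,0,0],[0,0,11,0,0,0,0],[0,0,11,0,0,0,0]],
  ],
)

```text
time_s: 5.12
tool_pos: [0.5183, 0.2682, 0.0531]
orientation: [-0.011, -0.075, 0.983, 0.164]
ft_force: [0.7, -0.4, 0.2]
width: 0.0855
```

```bash
python3 - <<'E'
from mv import *
plan(.153,.3317,[.520,.2505,.104],back=.0)
o,p,r=obs()
grab("side","s8",(290,270,390,345),8)
print(((proj("side",p+r.apply([(0,.0527,-.049),(0,-.0527,-.049)]))+.5-[290,270])*8).round())
E
```

```text
t 5.12 tcp [0.5183 0.2682 0.0531] width 0.0855 F [ 0.7 -0.4  0.2] q [ 0.12  0.49  1.77  0.42  0.93 -1.86]
target tcp [0.5191 0.2565 0.0863] shift mm [  0.9  -0.2 -35.2] rotvec [-0.001   0.0027 -0.0001]
[[334. 602.]
 [387. 393.]]
```

View pics/s8.png

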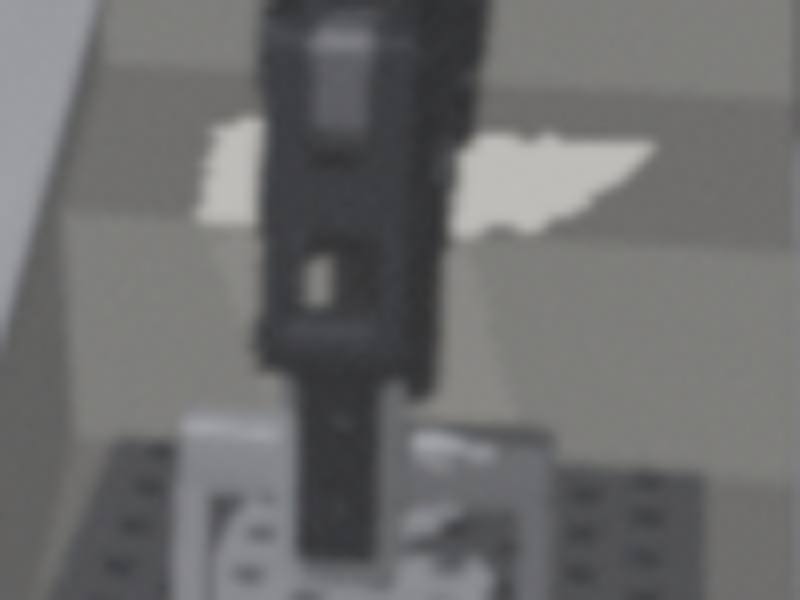

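Emit:
drive_tool(
  rows=[
    [[0,0,4,0,0,0,60],[0,0,4,0,0,0,130],[0,0,4,0,0,0,190],[0,0,4,0,0,0,190],[0,0,4,0,0,0,190]],
  ],
)

```text
time_s: 5.8
tool_pos: [0.5187, 0.2694, 0.0499]
orientation: [-0.011, -0.075, 0.983, 0.164]
ft_force: [-0.2, 0.3, -0.2]
width: 0.0217
```

```bash
python3 - <<'E'
from mv import *
plan(.153,.3317,[.520,.2505,.104],back=.0)
o,p,r=obs();print(np.round(o["wrist_torque"],2))
grab("side","s9",(290,270,390,345),8)
E
```

```text
t 5.8 tcp [0.5187 0.2694 0.0499] width 0.0217 F [-0.2  0.3 -0.2] q [ 0.13  0.5   1.77  0.42  0.92 -1.86]
target tcp [0.5191 0.2565 0.0863] shift mm [  1.4  -0.3 -38.6] rotvec [-0.001   0.0038  0.    ]
[-0.15 -0.03 -0.01]
```

View pics/s9.png

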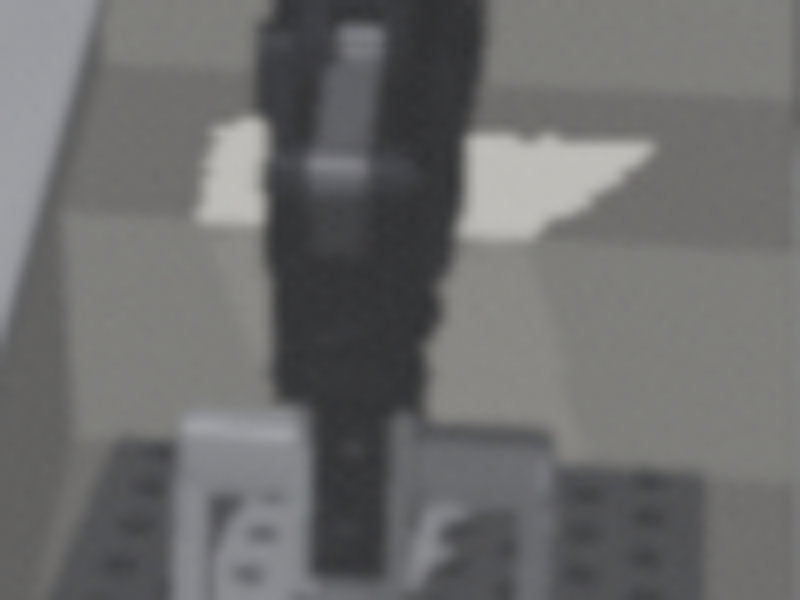

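Emit:
drive_tool(
  rows=[
    [[0,0,-4,0,0,0,200],[0,0,-4,0,0,0,210],[0,0,-4,0,0,0,220],[0,0,-4,0,0,0,235]],
  ],
)

```text
time_s: 6.35
tool_pos: [0.519, 0.2675, 0.0537]
orientation: [-0.011, -0.075, 0.984, 0.164]
ft_force: [-0.0, -6.1, 3.3]
width: 0.0105
```

```bash
python3 - <<'E'
from mv import *
plan(.153,.3317,[.520,.2505,.104],back=.0)
o,p,r=obs();print(np.round(o["wrist_torque"],2))
E
```

```text
t 6.35 tcp [0.519  0.2675 0.0537] width 0.0105 F [-0.  -6.1  3.3] q [ 0.12  0.49  1.77  0.42  0.93 -1.86]
target tcp [0.5191 0.2565 0.0863] shift mm [  1.5   0.3 -34.3] rotvec [-0.0019  0.004   0.0004]
[-0.78  0.04  0.08]
```

Emit:
drive_tool(
  rows=[
    [[0,0,0,0,0,0,255],[0,0,0,0,0,0,255],[0,0,0,0,0,0,255]],
  ],
)

```text
time_s: 6.72
tool_pos: [0.519, 0.2674, 0.0537]
orientation: [-0.011, -0.075, 0.984, 0.164]
ft_force: [-0.2, -6.2, 2.5]
width: 0.0113
```

```bash
python3 - <<'E'
from mv import *
plan(.153,.3317,[.520,.2505,.104],back=.0)
o,p,r=obs();print(np.round(o["wrist_torque"],2))
grab("side","s10",(230,240,430,400),4)
E
```

```text
t 6.72 tcp [0.519  0.2674 0.0537] width 0.0113 F [-0.2 -6.2  2.5] q [ 0.12  0.49  1.77  0.42  0.93 -1.86]
target tcp [0.5191 0.2565 0.0863] shift mm [  1.5   0.3 -34.4] rotvec [-0.0019  0.004   0.0004]
[-0.81  0.1   0.14]
```

View pics/s10.png

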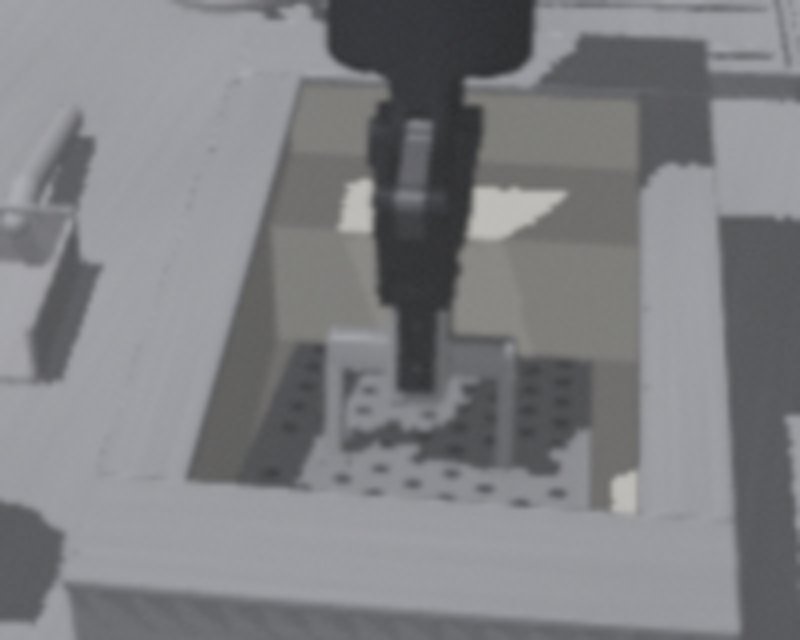

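```bash
cat >> mv.py <<'E'
WX,WY,WYAW,OFF=.5152,.2407,.153,.0535
def deltas(wps,yaw=None):
    """wps: plate centre in well frame mm (x,y,z,pitch) -> rows rel. to measured pose"""
    yaw=WYAW if yaw is None else yaw
    o,p,r=obs(); print("t",round(o["time_s"],2),"tcp",p.round(4),"w",round(o["width"],4),"F",np.round(o["ft_force"],1),"M",np.round(o["wrist_torque"],2))
    Rw=R.from_euler('z',WYAW)
    rel=Rw.inv()*r
    # current plate estimate
    z=r.apply([0,0,1]); g=p-z*OFF; gw=Rw.inv().apply(g-[WX,WY,0])*1e3
    yv=rel.apply([0,1,0]); yv=yv*np.sign(yv[1]); ph=np.arctan2(yv[2],yv[1])
    print("plate now (well mm): x %.1f y %.1f z %.1f pitch %.3f"%(gw[0],gw[1]+48*np.sin(ph),gw[2]-48*np.cos(ph),ph), "yaw rel %.4f"%np.arctan2(-yv[0],yv[1]))
    for x,y,zc,f in wps:
        h=np.array([x,y-48*np.sin(f),zc+48*np.cos(f)])/1e3
        G=Rw.apply(h)+[WX,WY,0]
        Rp=R.from_euler('z',yaw)*R.from_euler('x',f)
        Rt=min([Rp*R.from_euler('x',np.pi),Rp*R.from_euler('x',np.pi)*R.from_euler('z',np.pi)],key=lambda Q:(r.inv()*Q).magnitude())
        T=G+Rt.apply([0,0,1])*OFF
        print((x,y,zc,f),(r.inv().apply(T-p)*1e3).round(1),(r.inv()*Rt).as_rotvec().round(3))
E
python3 - <<'E'
from mv import *
deltas([(7.9,23.5,65,.33),(7.9,23,72,.33),(6,24.7,89.4,.22),(4,26.8,102,.11),(2,12,108,0),(0,0,108,0)])
E
```

```text
t 6.78 tcp [0.519  0.2674 0.0537] w 0.0112 F [ 0.5 -4.5  2.5] M [-0.82  0.02  0.12]
plate now (well mm): x 7.6 y 24.1 z 58.9 pitch 0.330 yaw rel 0.0003
(7.9, 23.5, 65, 0.33) [-0.1  1.4 -5.9] [-0.     0.004  0.   ]
(7.9, 23, 72, 0.33) [ -0.1   3.2 -12.7] [-0.     0.004  0.   ]
(6, 24.7, 89.4, 0.22) [  1.7   9.9 -28.7] [0.11  0.004 0.   ]
(4, 26.8, 102, 0.11) [  3.7  15.3 -40. ] [ 0.22   0.004 -0.   ]
(2, 12, 108, 0) [  5.6   2.7 -50.7] [ 0.33   0.004 -0.   ]
(0, 0, 108, 0) [  7.6  -8.7 -54.6] [ 0.33   0.004 -0.   ]
```

Emit:
drive_tool(
  rows=[
    [[0,0.5,-2,0,0,0,255],[0,1.5,-6,0,0,0,255],[0,2.5,-9,0,0,0,255],[0,3,-12,0,0,0,255],[0,3,-12,0,0,0,255]],
  ],
)

```text
time_s: 7.4
tool_pos: [0.5191, 0.2671, 0.0662]
orientation: [-0.011, -0.075, 0.983, 0.164]
ft_force: [0.5, -0.4, -5.4]
width: 0.0108
```

```bash
python3 - <<'E'
from mv import *
deltas([(7.9,23,72,.33),(6,24.7,89.4,.22),(4,26.8,102,.11),(2,12,108,0),(0,0,108,0)])
grab("side","s11",(230,240,430,400),4)
E
```

```text
t 7.4 tcp [0.5191 0.2671 0.0662] w 0.0108 F [ 0.5 -0.4 -5.4] M [-0.48 -0.11 -0.02]
plate now (well mm): x 7.6 y 23.8 z 71.4 pitch 0.331 yaw rel 0.0003
(7.9, 23, 72, 0.33) [-0.1 -0.5 -0.8] [0.001 0.004 0.   ]
(6, 24.7, 89.4, 0.22) [  1.8   6.1 -16.8] [0.111 0.004 0.   ]
(4, 26.8, 102, 0.11) [  3.7  11.6 -28.1] [ 0.221  0.004 -0.   ]
(2, 12, 108, 0) [  5.7  -1.  -38.8] [ 0.331  0.004 -0.   ]
(0, 0, 108, 0) [  7.7 -12.4 -42.7] [ 0.331  0.004 -0.   ]
```

View pics/s11.png

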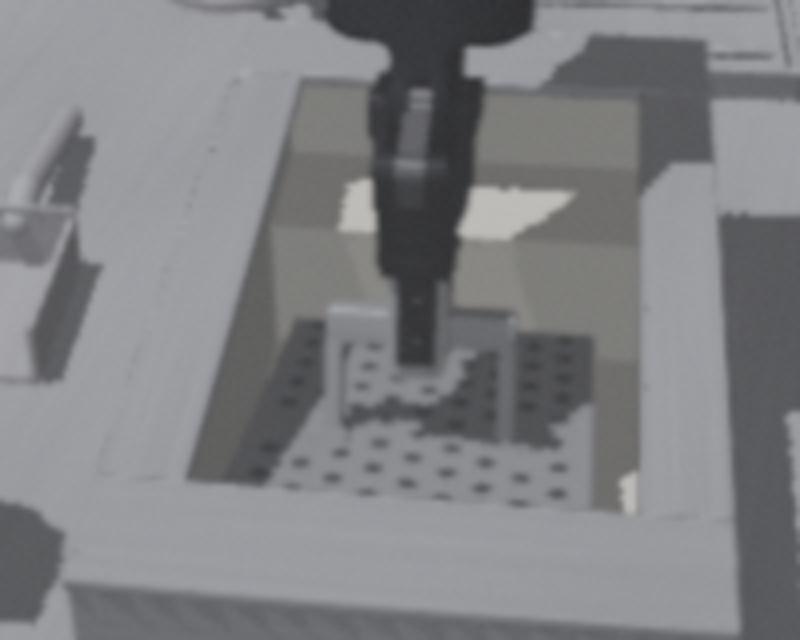

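Emit:
drive_tool(
  rows=[
    [[0.5,2,-6,0.037,0,0,255],[1,4,-11.5,0.074,0,0,255],[1.8,6,-17,0.111,0,0,255],[1.8,6,-17,0.111,0,0,255]],
  ],
)

```text
time_s: 7.95
tool_pos: [0.5171, 0.2678, 0.0844]
orientation: [-0.006, -0.076, 0.991, 0.11]
ft_force: [0.4, -0.1, -4.5]
width: 0.0107
```

```bash
python3 - <<'E'
from mv import *
deltas([(6,24.7,89.4,.22),(4,26.8,102,.11),(2,12,108,0),(0,0,108,0)])
E
```

```text
t 7.95 tcp [0.5171 0.2678 0.0844] w 0.0107 F [ 0.4 -0.1 -4.5] M [-0.34 -0.05 -0.04]
plate now (well mm): x 5.7 y 25.3 z 89.8 pitch 0.220 yaw rel 0.0012
(6, 24.7, 89.4, 0.22) [-0.  -0.6  0.3] [0.    0.004 0.001]
(4, 26.8, 102, 0.11) [  1.9   3.6 -11.6] [0.11  0.004 0.001]
(2, 12, 108, 0) [  3.9 -10.2 -20.8] [0.22  0.004 0.001]
(0, 0, 108, 0) [  5.9 -21.9 -23.5] [0.22  0.004 0.001]
```

Emit:
drive_tool(
  rows=[
    [[0.6,1,-4,0.037,0.001,0,255],[1.2,2,-8,0.074,0.002,0,255],[1.9,3,-11.6,0.11,0.003,0,255],[1.9,3,-11.6,0.11,0.004,0,255]],
  ],
)

```text
time_s: 8.45
tool_pos: [0.5147, 0.2676, 0.0957]
orientation: [-0.005, -0.077, 0.996, 0.055]
ft_force: [0.2, -0.0, -5.5]
width: 0.011
```

```bash
python3 - <<'E'
from mv import *
deltas([(4,26.8,102,.11),(2,12,108,0),(0,0,108,0)])
grab("side","s12",(230,240,430,400),4)
E
```

```text
t 8.45 tcp [0.5147 0.2676 0.0957] w 0.011 F [ 0.2 -0.  -5.5] M [-0.19 -0.02  0.03]
plate now (well mm): x 3.7 y 26.0 z 101.2 pitch 0.111 yaw rel 0.0004
(4, 26.8, 102, 0.11) [-0.4  0.9 -0.7] [ 0.001 -0.001  0.   ]
(2, 12, 108, 0) [  1.6 -13.8  -8.4] [ 0.111 -0.001  0.   ]
(0, 0, 108, 0) [  3.6 -25.7  -9.7] [ 0.111 -0.001  0.   ]
```

View pics/s12.png

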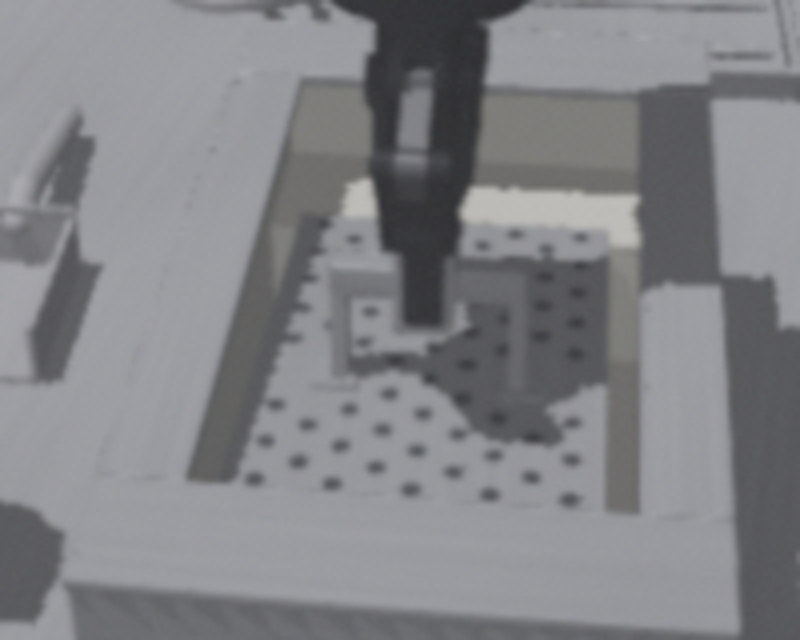

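Emit:
drive_tool(
  rows=[
    [[0.5,-2,-3,0.037,0,0,255],[1,-7,-6,0.074,0,0,255],[1.6,-13.5,-8.4,0.111,0,0,255],[2.6,-20,-9,0.111,0,0,255],[2.6,-20,-9,0.111,0,0,255]],
  ],
)

```text
time_s: 9.12
tool_pos: [0.5152, 0.2452, 0.1021]
orientation: [-0.001, -0.076, 0.997, -0.0]
ft_force: [0.9, 0.4, -5.2]
width: 0.0108
```

```bash
python3 - <<'E'
from mv import *
deltas([(0,0,108,0)])
grab("side","s13",(230,240,430,400),4)
grab("top","t13",(70,230,310,410),3.3)
E
```

```text
t 9.12 tcp [0.5152 0.2452 0.1021] w 0.0108 F [ 0.9  0.4 -5.2] M [ 0.01 -0.01  0.05]
plate now (well mm): x 0.8 y 4.5 z 107.6 pitch -0.000 yaw rel -0.0014
(0, 0, 108, 0) [ 0.7 -4.5 -0.4] [-0.    -0.002 -0.001]
```

View pics/s13.png

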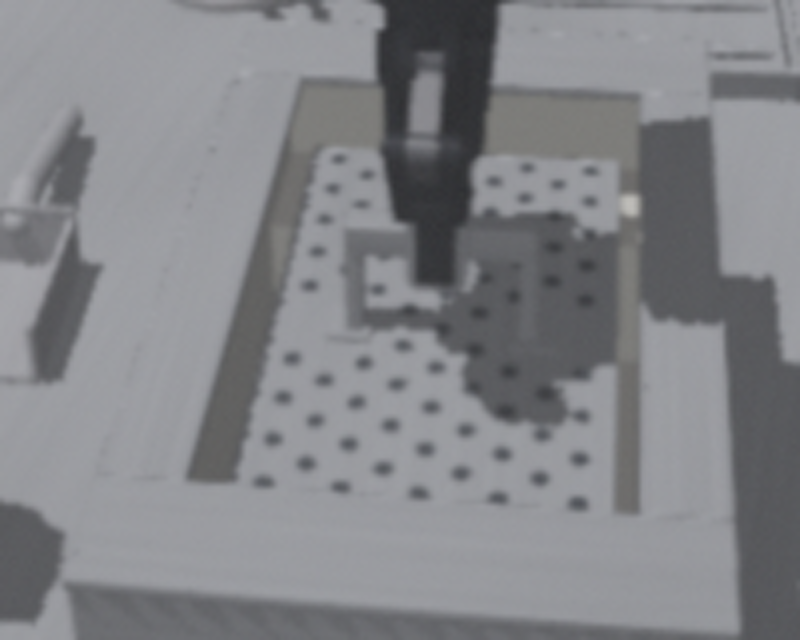

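View pics/t13.png

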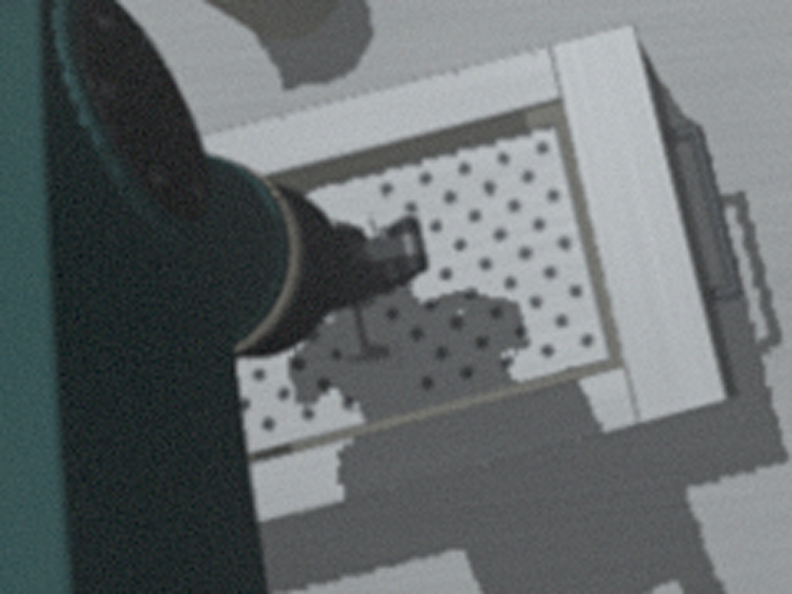

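```bash
cat > chk.py <<'E'
from h import *
import io,contextlib
with contextlib.redirect_stdout(io.StringIO()):
    from fitp import Wc,T
def inwell(n,uv,z):
    X=atz(n,uv,z); w=Wc[n]; return (R.from_euler('z',-w[2]).apply(X-[w[0],w[1],0])*1e3).round(1)[:,:2]
E
python3 - <<'E'
from chk import *
for z in(.108,.1126,.117):
    print(z,"top",inwell("top",T([(556,126),(606,361)],3.3,[70,230]),z).tolist(),"side",inwell("side",T([(318,147),(618,160),(612,508),(240,480)],4,[230,240]),z).tolist())
E
```

```text
0.108 top [[64.5, -110.5], [-64.3, -107.6]] side [[64.6, -119.2], [-63.6, -120.5], [-62.7, 85.3], [62.9, 84.0]]
0.1126 top [[63.5, -111.2], [-64.5, -108.3]] side [[63.5, -112.5], [-63.5, -113.7], [-62.5, 90.0], [61.8, 88.8]]
0.117 top [[62.6, -111.7], [-64.7, -108.9]] side [[62.4, -106.0], [-63.3, -107.3], [-62.4, 94.5], [60.8, 93.3]]
```

Emit:
drive_tool(
  rows=[
    [[0.5,-3,-5,0,0,0,255],[0.5,-6,-12,0,0,0,255],[0.5,-6,-12,0,0,0,255],[0.5,-6,-12,0,0,0,255]],
  ],
)

```text
time_s: 9.72
tool_pos: [0.5161, 0.2401, 0.1149]
orientation: [-0.0, -0.076, 0.997, -0.001]
ft_force: [0.4, -0.6, -5.3]
width: 0.0104
```

```bash
python3 - <<'E'
from mv import *
deltas([(0,0,120,0)])
grab("side","s14",(270,250,400,375),6)
grab("top","t14",(140,250,270,370),6)
E
```

```text
t 9.72 tcp [0.5161 0.2401 0.1149] w 0.0104 F [ 0.4 -0.6 -5.3] M [-0.01 -0.02 -0.02]
plate now (well mm): x 0.8 y -0.7 z 120.4 pitch -0.001 yaw rel -0.0005
(0, 0, 120, 0) [0.8 0.7 0.4] [-0.001 -0.    -0.001]
```

View pics/s14.png

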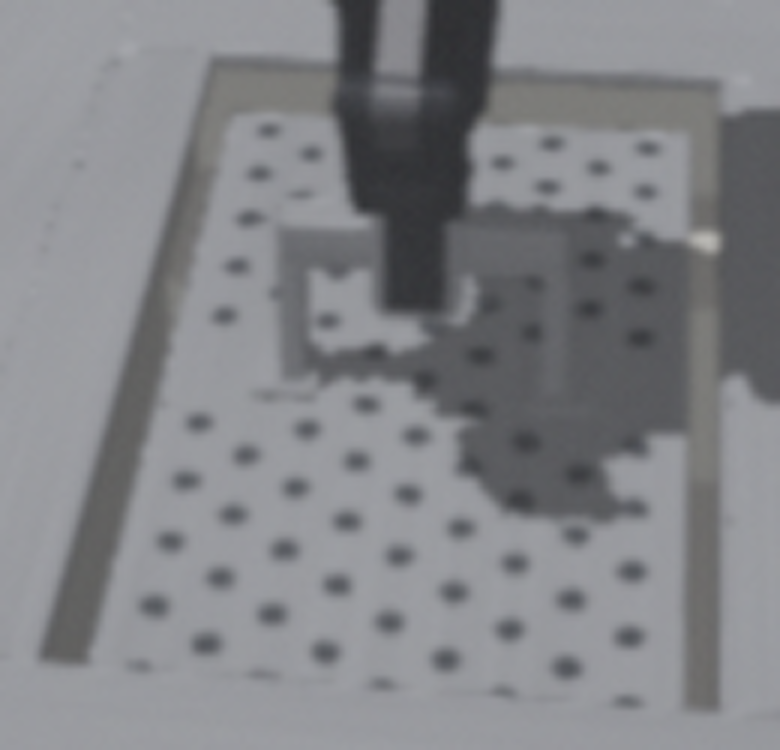

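View pics/t14.png

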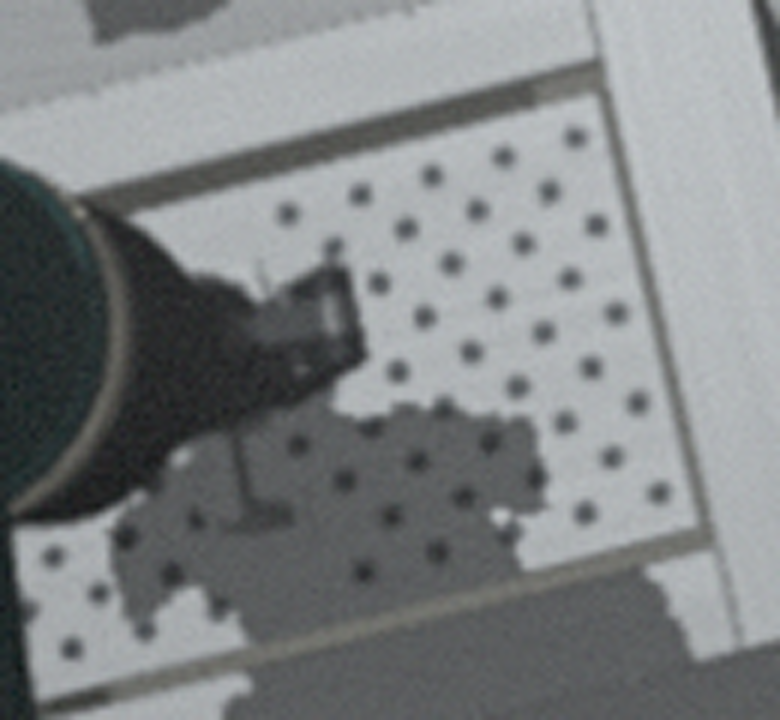

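```bash
python3 - <<'E'
from chk import *
o=[140,250];s=[270,250]
print("rim top",inwell("top",T([(603,62),(717,545)],6,o),.141).tolist(),"rim side",inwell("side",T([(213,58),(722,80),(718,712),(40,658)],6,s),.141).tolist())
for z in(.120,.125,.129):
    print(z,"top",inwell("top",T([(600,92),(703,527),(45,700),(130,215)],6,o),z).tolist(),"side",inwell("side",T([(228,115),(690,130),(685,705),(90,660)],6,s),z).tolist())
E
```

```text
rim top [[70.2, -121.3], [-70.6, -120.9]] rim side [[70.7, -121.4], [-71.7, -122.0], [-69.5, 121.1], [72.2, 119.0]]
0.12 top [[66.4, -115.8], [-63.7, -115.7], [-63.7, 78.7], [66.6, 27.0]] side [[67.6, -124.6], [-63.8, -128.1], [-63.7, 98.3], [66.8, 97.0]]
0.125 top [[65.3, -116.4], [-64.0, -116.3], [-64.0, 76.8], [65.6, 25.4]] side [[66.4, -116.9], [-63.6, -120.5], [-63.5, 103.4], [65.5, 102.1]]
0.129 top [[64.5, -116.9], [-64.2, -116.8], [-64.2, 75.3], [64.7, 24.2]] side [[65.3, -110.9], [-63.4, -114.4], [-63.3, 107.5], [64.5, 106.2]]
```

Emit:
drive_tool(
  rows=[
    [[0.8,0.3,0,0,0,0,255],[0.8,0.3,-4,0,0,0,255],[0.8,0.3,-10,0,0,0,255],[0.8,0.3,-16,0,0,0,255],[0.8,0.3,-16,0,0,0,255]],
  ],
)

```text
time_s: 10.45
tool_pos: [0.5159, 0.2405, 0.1315]
orientation: [0.001, -0.076, 0.997, -0.0]
ft_force: [-0.4, -0.5, -6.1]
width: 0.0109
```

```bash
python3 - <<'E'
from mv import *
deltas([(0,0,200,0)])
E
```

```text
t 10.45 tcp [0.5159 0.2405 0.1315] w 0.0109 F [-0.4 -0.5 -6.1] M [-0.06 -0.   -0.02]
plate now (well mm): x 0.6 y -0.3 z 137.0 pitch -0.001 yaw rel -0.0005
(0, 0, 200, 0) [  0.6   0.3 -63. ] [-0.001  0.001 -0.   ]
```

Plate top is above the rim's underside with no side force; continue up.

Emit:
drive_tool(
  rows=[
    [[0.5,0.2,-8,0,0,0,255],[0.5,0.2,-18,0,0,0,255],[0.5,0.2,-40,0,0,0,255],[0.5,0.2,-65,0,0,0,255],[0.5,0.2,-65,0,0,0,255]],
  ],
)

```text
time_s: 11.08
tool_pos: [0.5167, 0.2411, 0.1982]
orientation: [0.002, -0.076, 0.997, -0.0]
ft_force: [0.5, 0.3, -5.4]
width: 0.011
```

```bash
python3 - <<'E'
from mv import *
deltas([(0,0,200,0)])
grab("side","s15",None,1)
# move to tray: target plate pose over tray
o,p,r=obs(); tr=np.load("fit.npz")["TR"]; print(tr)
Rt=R.from_euler('z',tr[2]-.153)*r
for zc in(.203,.05,.012,.008):
    T=np.array([tr[0],tr[1],zc+.048])+Rt.apply([0,0,1])*OFF
    print(zc,T.round(4),(r.inv().apply(T-p)*1e3).round(1),(r.inv()*Rt).as_rotvec().round(3))
E
```

```text
t 11.07 tcp [0.5167 0.2411 0.1982] w 0.011 F [ 0.5  0.3 -5.4] M [-0.04 -0.03  0.06]
plate now (well mm): x 1.3 y 0.2 z 203.7 pitch -0.000 yaw rel -0.0004
(0, 0, 200, 0) [ 1.6 -0.2  3.7] [-0.     0.005 -0.   ]
[ 0.51783887 -0.25604005  0.16807003]
0.203 [ 0.518  -0.2561  0.1975] [  73.1 -491.4   -0.6] [-0.    -0.    -0.015]
0.05 [ 0.518  -0.2561  0.0445] [  73.4 -491.2  152.4] [-0.    -0.    -0.015]
0.012 [ 0.518  -0.2561  0.0065] [  73.5 -491.2  190.4] [-0.    -0.    -0.015]
0.008 [ 0.518  -0.2561  0.0025] [  73.5 -491.2  194.4] [-0.    -0.    -0.015]
```

View pics/s15.png

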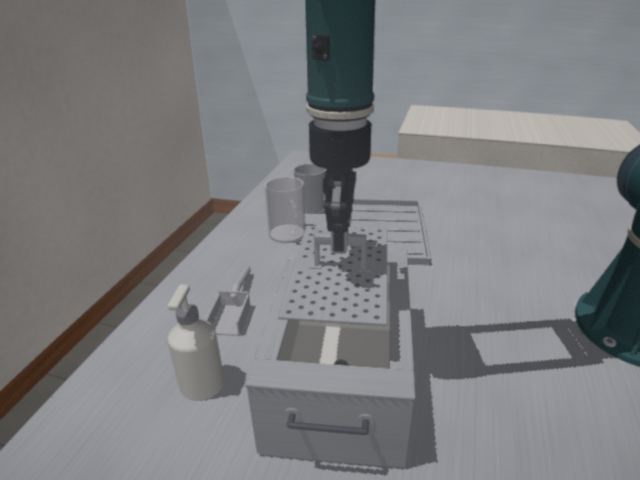

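Emit:
drive_tool(
  rows=[
    [[4,-30,0,0,0,0,255],[11,-75,0,0,0,0,255],[19,-125,0,0,0,0,255],[26,-175,0,0,0,0,255],[34,-225,0,0,0,-0.007,255]],
  ],
)

```text
time_s: 11.75
tool_pos: [0.5143, 0.0115, 0.1947]
orientation: [-0.001, -0.08, 0.997, -0.001]
ft_force: [0.9, -0.3, -4.6]
width: 0.0105
```

Emit:
drive_tool(
  rows=[
    [[8,-50,0,0,0,0,255],[15,-100,0,0,0,0,255],[23,-150,0,0,0,0,255],[30,-200,0,0,0,0,255],[34,-225,0,0,0,-0.008,255]],
  ],
)

```text
time_s: 12.38
tool_pos: [0.5167, -0.2171, 0.1949]
orientation: [-0.001, -0.083, 0.997, -0.001]
ft_force: [0.3, 0.8, -6.1]
width: 0.011
```

```bash
cat >> mv.py <<'E'
def tray(zs):
    o,p,r=obs(); tr=np.load("fit.npz")["TR"]
    print("t",round(o["time_s"],2),"tcp",p.round(4),"w",round(o["width"],4),"F",np.round(o["ft_force"],1),"M",np.round(o["wrist_torque"],2))
    Rp=R.from_euler('z',tr[2]); Rt=min([Rp*R.from_euler('x',np.pi),Rp*R.from_euler('x',np.pi)*R.from_euler('z',np.pi)],key=lambda Q:(r.inv()*Q).magnitude())
    for zc in zs:
        T=np.array([tr[0],tr[1],zc+.048])+Rt.apply([0,0,1])*OFF
        print(zc,T.round(4),(r.inv().apply(T-p)*1e3).round(1),(r.inv()*Rt).as_rotvec().round(3))
E
python3 - <<'E'
from mv import *
tray([.2,.05,.012,.008])
E
```

```text
t 12.38 tcp [ 0.5167 -0.2171  0.1949] w 0.011 F [ 0.3  0.8 -6.1] M [ 0.07 -0.04  0.02]
0.2 [ 0.5178 -0.256   0.1945] [  5.3 -38.6   0.5] [-0.001 -0.002 -0.002]
0.05 [ 0.5178 -0.256   0.0445] [  5.  -38.4 150.5] [-0.001 -0.002 -0.002]
0.012 [ 0.5178 -0.256   0.0065] [  4.9 -38.4 188.5] [-0.001 -0.002 -0.002]
0.008 [ 0.5178 -0.256   0.0025] [  4.9 -38.4 192.5] [-0.001 -0.002 -0.002]
```

Emit:
drive_tool(
  rows=[
    [[5,-38,0,0,0,0,255],[5,-38,40,0,0,0,255],[5,-38,85,0,0,0,255],[5,-38,125,0,0,0,255],[5,-38,150,0,0,0,255]],
  ],
)

```text
time_s: 13.0
tool_pos: [0.5165, -0.2518, 0.0429]
orientation: [-0.002, -0.084, 0.996, 0.001]
ft_force: [-0.8, -0.1, -5.7]
width: 0.0111
```

```bash
python3 - <<'E'
from mv import *
tray([.05,.012,.008])
grab("side","s16",(240,120,480,300),3.3)
grab("top","t16",(330,200,560,380),3.3)
E
```

```text
t 13.0 tcp [ 0.5165 -0.2518  0.0429] w 0.0111 F [-0.8 -0.1 -5.7] M [0.   0.02 0.02]
0.05 [ 0.5178 -0.256   0.0445] [-0.6 -4.4 -1.6] [ 0.002 -0.004 -0.001]
0.012 [ 0.5178 -0.256   0.0065] [-0.7 -4.5 36.4] [ 0.002 -0.004 -0.001]
0.008 [ 0.5178 -0.256   0.0025] [-0.7 -4.5 40.4] [ 0.002 -0.004 -0.001]
```

View pics/s16.png

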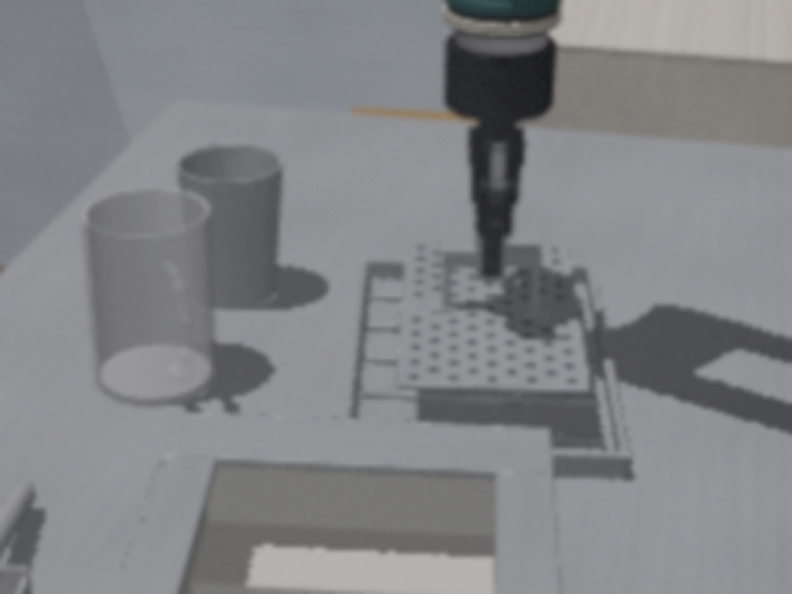

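View pics/t16.png

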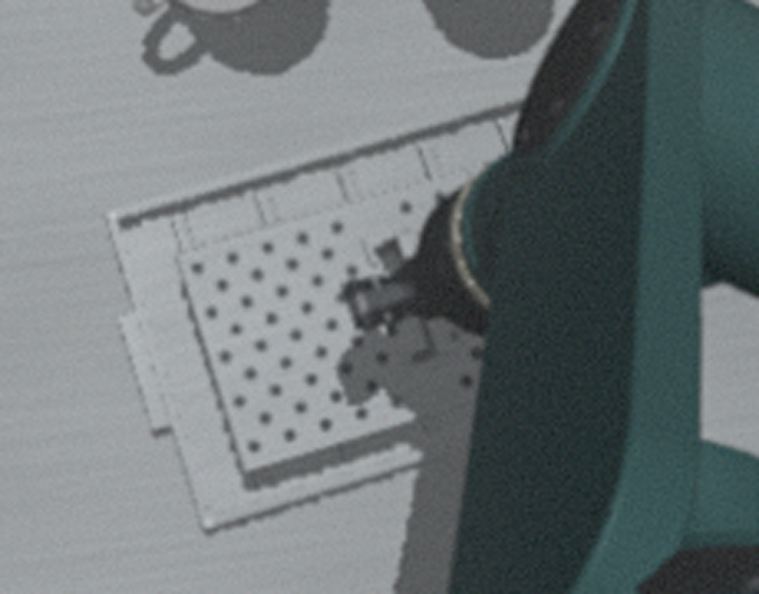

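Emit:
drive_tool(
  rows=[
    [[-0.5,-4,8,0,0,0,255],[-0.5,-4,18,0,0,0,255],[-0.5,-4,26,0,0,0,255],[-0.5,-4,31,0,0,0,255],[-0.5,-4,31,0,0,0,255]],
  ],
)

```text
time_s: 13.72
tool_pos: [0.5197, -0.2568, 0.015]
orientation: [-0.0, -0.084, 0.996, -0.0]
ft_force: [0.1, -0.1, -5.7]
width: 0.0107
```

```bash
python3 - <<'E'
from mv import *
tray([.012,.008])
grab("side","s17",(340,180,440,280),7)
E
```

```text
t 13.72 tcp [ 0.5197 -0.2568  0.015 ] w 0.0107 F [ 0.1 -0.1 -5.7] M [-0.02 -0.01 -0.02]
0.012 [ 0.5178 -0.256   0.0065] [1.7 1.1 8.5] [-0.001 -0.001 -0.   ]
0.008 [ 0.5178 -0.256   0.0025] [ 1.7  1.1 12.5] [-0.001 -0.001 -0.   ]
```

View pics/s17.png

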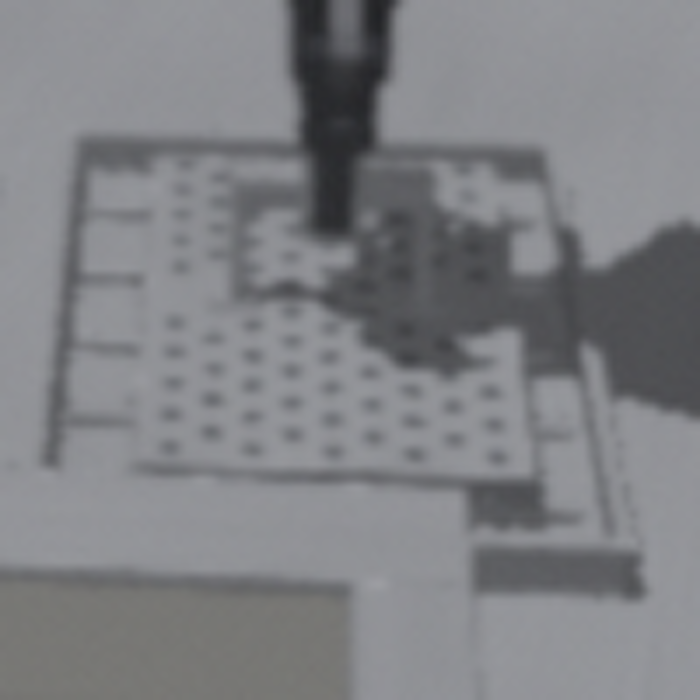

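Approach the ribs slowly, watching the force.

Emit:
drive_tool(
  rows=[
    [[1,0.5,3,0,0,0,255],[1,0.5,5,0,0,0,255],[1,0.5,7,0,0,0,255],[1,0.5,8,0,0,0,255]],
  ],
)

```text
time_s: 14.28
tool_pos: [0.5189, -0.2567, 0.0072]
orientation: [-0.0, -0.084, 0.996, -0.001]
ft_force: [0.7, -0.0, -5.5]
width: 0.0107
```

Emit:
drive_tool(
  rows=[
    [[0,0,1,0,0,0,255],[0,0,2,0,0,0,255],[0,0,2,0,0,0,255]],
  ],
)

```text
time_s: 14.65
tool_pos: [0.5189, -0.2567, 0.0053]
orientation: [-0.0, -0.084, 0.996, -0.001]
ft_force: [0.1, -0.4, -4.9]
width: 0.0106
```

Emit:
drive_tool(
  rows=[
    [[0,0,1,0,0,0,255],[0,0,1,0,0,0,255]],
  ],
)

```text
time_s: 14.9
tool_pos: [0.5189, -0.2567, 0.0043]
orientation: [-0.0, -0.084, 0.996, -0.001]
ft_force: [0.8, 0.5, -5.1]
width: 0.011
```

Emit:
drive_tool(
  rows=[
    [[0,0,1,0,0,0,255],[0,0,1,0,0,0,255]],
  ],
)

```text
time_s: 15.15
tool_pos: [0.519, -0.2568, 0.0034]
orientation: [-0.0, -0.084, 0.996, -0.001]
ft_force: [-0.4, 0.6, -4.8]
width: 0.0107
```

Emit:
drive_tool(
  rows=[
    [[0,0,1,0,0,0,255],[0,0,1,0,0,0,255]],
  ],
)

```text
time_s: 15.4
tool_pos: [0.519, -0.2568, 0.0032]
orientation: [-0.0, -0.084, 0.996, -0.001]
ft_force: [-3.0, 1.6, 4.1]
width: 0.0108
```

Emit:
drive_tool(
  rows=[
    [[0,0,-0.6,0,0,0,255],[0,0,-0.6,0,0,0,200],[0,0,-0.6,0,0,0,150],[0,0,-0.6,0,0,0,100],[0,0,-0.6,0,0,0,60]],
  ],
)

```text
time_s: 16.02
tool_pos: [0.519, -0.2568, 0.0029]
orientation: [-0.0, -0.084, 0.996, -0.001]
ft_force: [-1.4, -0.5, 0.5]
width: 0.0652
```

```bash
python3 - <<'E'
from mv import *
tray([.008])
grab("side","s18",(340,180,440,280),7)
E
```

```text
t 16.02 tcp [ 0.519  -0.2568  0.0029] w 0.0652 F [-1.4 -0.5  0.5] M [-0.01 -0.   -0.04]
0.008 [ 0.5178 -0.256   0.0025] [1.  1.  0.4] [-0.001 -0.    -0.001]
```

View pics/s18.png

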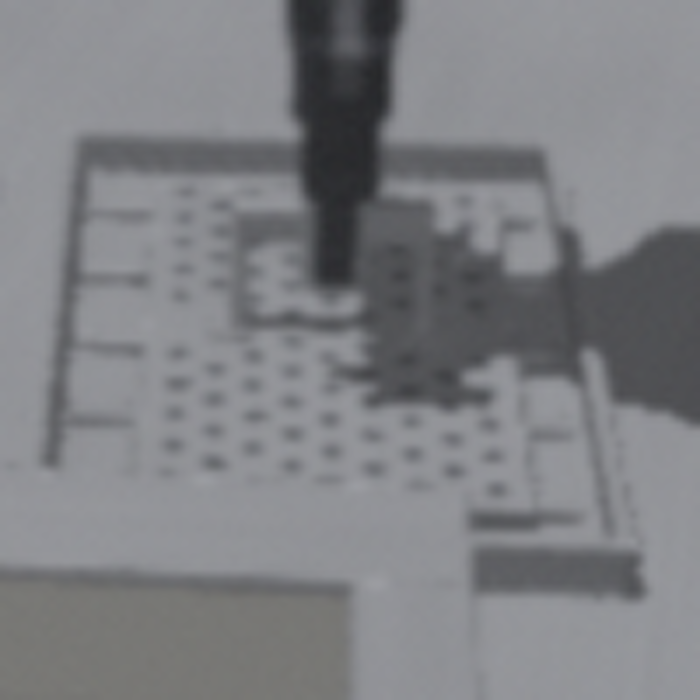

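Emit:
drive_tool(
  rows=[
    [[0,0,-5,0,0,0,0],[0,0,-15,0,0,0,0],[0,0,-40,0,0,0,0],[0,0,-90,0,0,0,0],[0,0,-150,0,0,0,0]],
  ],
)

```text
time_s: 16.7
tool_pos: [0.5181, -0.256, 0.1543]
orientation: [-0.001, -0.084, 0.996, -0.0]
ft_force: [0.8, -1.0, 0.1]
width: 0.0853
```

Emit:
drive_tool(
  rows=[
    [[0,60,-20,0,0,0,0],[0,120,-40,0,0,0,0],[0,180,-40,0,0,0,0],[0,240,-40,0,0,0,0],[0,240,-40,0,0,0,0]],
  ],
)

```text
time_s: 17.32
tool_pos: [0.4774, -0.0162, 0.1934]
orientation: [-0.0, -0.086, 0.996, -0.0]
ft_force: [-0.2, -0.5, 0.3]
width: 0.0853
```

```bash
python3 - <<'E'
from mv import *
tray([.008])
grab("side","s19",None,1)
grab("top","t19",None,1)
E
```

```text
t 17.32 tcp [ 0.4774 -0.0162  0.1934] w 0.0853 F [-0.2 -0.5  0.3] M [-0.04 -0.05  0.02]
0.008 [ 0.5178 -0.256   0.0025] [   1.3 -243.2  191. ] [-0.    -0.     0.005]
```

View pics/s19.png

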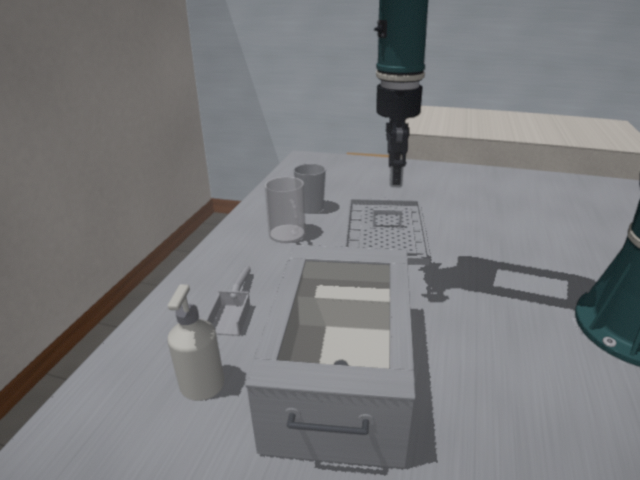

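View pics/t19.png

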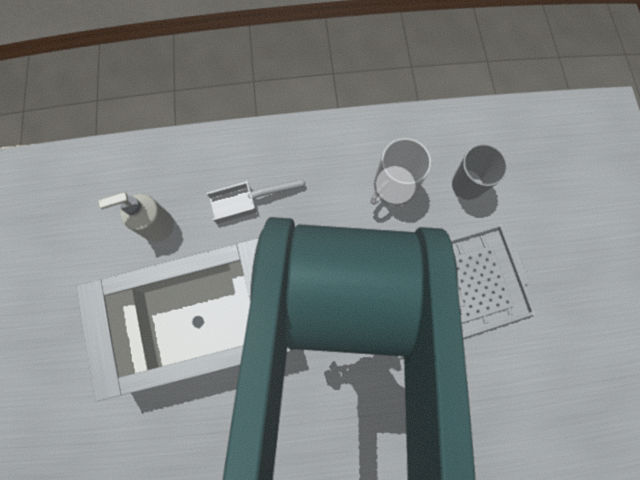

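Emit:
drive_tool(
  rows=[
    [[0,60,-10,0,0,0,0],[0,120,-20,0,0,0,0],[0,180,-20,0,0,0,0],[0,200,-20,0,0,0,0],[0,200,-20,0,0,0,0]],
  ],
)

```text
time_s: 18.05
tool_pos: [0.4465, 0.1774, 0.2126]
orientation: [0.0, -0.084, 0.996, -0.001]
ft_force: [0.8, -0.9, 0.1]
width: 0.0853
```

```bash
python3 - <<'E'
from mv import *
tray([.008])
grab("top","t20",(340,120,560,380),2.3)
a=cv2.imread("pics/top0.png").astype(int);b=cv2.imread("pics/t20_raw.png").astype(int)
for n,(x0,y0,x1,y1) in dict(jug=(365,130,440,225),shaker=(445,135,515,215),pump=(90,180,165,250),scoop=(200,170,310,225)).items():
    print(n,np.abs(a-b)[y0:y1,x0:x1].mean().round(2))
E
```

```text
t 18.05 tcp [0.4465 0.1774 0.2126] w 0.0853 F [ 0.8 -0.9  0.1] M [0.02 0.   0.04]
0.008 [ 0.5178 -0.256   0.0025] [   2.3 -438.9  210.8] [-0.002  0.     0.   ]
jug 10.6
shaker 9.38
pump 10.91
scoop 11.64
```

View pics/t20.png

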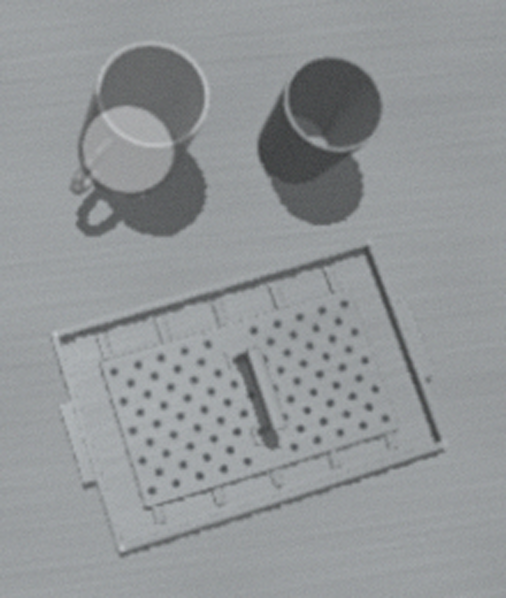

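```bash
python3 - <<'E'
import cv2,numpy as np
from workcell import ticket
a=cv2.imread("pics/top0.png",0).astype(np.float32);b=cv2.imread("pics/t20_raw.png",0).astype(np.float32)
for n,(x0,y0,x1,y1) in dict(jug=(365,130,440,225),shaker=(445,135,515,215),pump=(90,180,165,250),scoop=(200,170,310,225)).items():
    print(n,cv2.phaseCorrelate(a[y0:y1,x0:x1].copy(),b[y0:y1,x0:x1].copy()))
print(ticket.finish_job())
E
```

```text
jug ((0.5249591045749753, 0.03116228892257311), 0.9216864416334364)
shaker ((-0.08027098759081497, 0.044255551197856846), 0.9309398078256184)
pump ((0.524816978742102, -0.046505927014187876), 1.0312109473899558)
scoop ((-0.06285106594112477, 0.06304347731711957), 0.9909894455803765)
the job is handed in; nothing more can be done
None
```

I turned the false bottom level inside the well, lifted it out through the opening and laid it flat, handle up, in the draining tray. I handed the job in at about 18 s, with the gripper open and the arm clear of everything.

**Turning and lifting:** I gripped the handle bar in line with the slant and raised the plate about 12 mm. I then turned it level with the low end held about 3 mm off its shoulder's face, and centred it under the opening. The top camera showed about 5 mm to spare at the -y end before the lift. The forces read while the plate hung free and while it was lifted stayed near its own weight, about 5 to 6 N.

**Placing:** The plate met the ribs at about the expected height, with roughly 10 N of pressing. I eased off before opening the fingers.

**Last checks:**
- The last top picture shows the plate centred and level inside the tray, with the handle standing up.
- The jug, shaker, pump bottle and scoop appear at most about 0.5 px from where they were in the first picture. A plain brightness comparison differed everywhere by about the same amount, which I put down to a change in exposure.

**Disagreements:**
- The side camera showed the fingertips about 36 mm short of the reported TCP, along the tool's axis. I followed the picture and lowered in small steps. The grasp and the height at which the plate met the ribs both fitted that reading.
- The two cameras differed by about 5 mm on the well's y position. I used a value between them, then checked the plate against the rim in the pictures.

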